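Lay the firebrick back wall of a soldering hearth in running bond

TASK

Finish the dry firebrick back wall in the hearth's channel, in running bond: beside the whole brick that already lies there against the fixed stop lay a second whole brick, then on top a half brick, a whole brick and a half brick, so that the whole one straddles the joint below and the faces and ends are flush. Set each brick right down before letting go, for they are brittle and must not drop, and at the end slide the end stop with the red grip up against the wall until no joint is left open. Leave the other things on the bench where they are.

Things in the scene. Friction and masses are not known exactly. Their poses are not given: they have to be found in the camera images.
- hearth: fixed soldering hearth: dark steel channel along own y for the brick wall, white apron tile before it (own -x, top 10 mm up). Channel floor 6 mm above bench, 62 mm wide inside (own x +-31 mm) between lips 6 mm thick that rise 5 mm over the floor. Outside: own x -107..37, y -186..146 mm. Grey fixed end stop at +y: plate 64 mm high over the floor. Origin on the bench, mid channel; z up
- wall_start (a point): where the wall starts: on the channel floor, mid width, at the inner face of the fixed end stop (hearth's own y = 130 mm); axes as the hearth's. The wall runs 200 mm from here along -y (two whole bricks a course), centred on x = 0
- end_stop (a joint): grey sliding end stop at the channel's -y end (m): at 0 its face is 255 mm from the fixed stop's; grows as it slides along the hearth's +y to the wall; at 0.055 the gap is 200 mm. Range 0..0.062. Slides stiffly (3 N, with the bricks it pushes about 10 N), stays where left. Plate 64 mm high over the floor, 58 mm wide, 8 mm thick
- stop_grip (a point): top centre of the sliding stop's upright red round grip: 16 mm across, 58 mm long below this point, which is 72 mm above the bench; its axis is 24 mm outside the outer face of the stop's plate; moves with the stop. Pinch it across the channel, or push it
- brick_laid: whole firebrick: pale buff block with small pores, 100 mm long (own y), 50 mm deep (own x), 40 mm high, about 0.24 kg; origin at the centre of its underside, z up. This one already lies in the channel near the fixed end stop and stays there.
- brick_a: whole firebrick: pale buff block with small pores, 100 mm long (own y), 50 mm deep (own x), 40 mm high, about 0.24 kg; origin at the centre of its underside, z up. Starts loose on the bench.
- brick_b: whole firebrick: pale buff block with small pores, 100 mm long (own y), 50 mm deep (own x), 40 mm high, about 0.24 kg; origin at the centre of its underside, z up. Starts loose on the bench, with half_a standing on top of it. brick_a and brick_b may be used for either place.
- half_a: half firebrick: the same pale buff block cut to 50 x 50 mm (square), 40 mm high, about 0.12 kg; origin at the centre of its underside, z up. Starts on top of brick_b. half_a and half_b may be used for either end, turned by any quarter.
- half_b: half firebrick: the same pale buff block cut to 50 x 50 mm (square), 40 mm high, about 0.12 kg; origin at the centre of its underside, z up. Starts loose on the bench.
- duct_tape: large roll of grey tape lying flat, 100 mm across, 50 mm high; origin under its centre; bystander
- fuse_carton: flat cream carton with an orange top edge, 48 (x) x 72 (y) x 22 mm high; not a brick; origin under its centre; bystander
- side_cutters: red-handled cutters lying flat, 47 x 148 x 14 mm, length along own y (jaws at -y); origin under the middle; bystander
- sealer_bottle: small dark bottle with a long cap, standing, 42 mm across, 129 mm high; origin under its centre; bystander
- tape_carton: red hang-tab carton, standing, 49 (x) x 80 (y) x 109 mm high with its tab; origin under its centre; bystander
- screwdriver: small red-handled screwdriver lying, 22 x 138 x 22 mm, length along own y (handle at +y); origin under the middle; bystander
- terminal_strip: white screw connector strip on the apron tile, 17 (x) x 60 (y) x 13 mm high; origin under its centre; bystander
- masking_tape: beige roll of tape lying flat, 58 mm across, 25 mm high; origin under its centre; bystander
- spring_clamp: teal spring clamp lying flat, 48 (x) x 84 (y) x 13 mm high; origin under its centre; bystander
There are look-alikes about, which are no part of the job. Leave any orange or turquoise look-alike of the half_a alone.

How it is judged:
By the outcome, as a careful person would: the job done as asked, in the order asked, and still so for the second after the job is handed in, with the robot touching nothing.
It also fails if it takes over 72 s, if anything falls off the work surface, if the arm or the gripper's body presses on something with over 40 N, if the wrist force passes 120 N, or if a joint passes its speed limit or range.

ROBOT

A 7-joint arm with a two-finger parallel gripper is mounted at the origin on a cart in front of the work surface, level with it; the furniture and walls round the work are solid. World frame = base frame: x ahead of the robot, y to its left, z up, the work surface at z = 0. Lengths are in m, angles in rad, forces in N, time in s.
With the tool pointing down it reaches from about 0.425 to 0.875 m from the base axis. Payload 4.7 kg.
Tool frame: the origin (TCP) lies between the finger pads; the fingertips stand 14 mm ahead of it and the grasp point (between the pads) lies 5 mm behind it; z points along the fingers, y is the line along which they close (so a half turn about z gives the same grasp; the last joint's range is limited). The gripper opens to 87 mm and grips with 3 to 60 N. Pads are 19 mm wide; open, the fingers measure 117 mm over their backs; the gripper's body (75 mm by 190 mm) begins 51 mm behind the grasp point.
Start: joints at [1.345, 0.321, -0.07, 1.45, 0.023, 1.371, -0.057], TCP at [0.154, -0.631, 0.237] pointing down, gripper open.
Joint ranges: [-2.86, 2.86], [-0.3, 2.09], [-1.38, 1.24], [0.06, 2.45], [-1.56, 4.7], [0.09, 2.05], [-2.69, 2.69]. Speed limits (rad/s): [2.57, 2.57, 3.14, 3.14, 3.14, 3.14, 3.14].

INTERFACE

Orientations are given as a rotation vector (axis times angle).
In Python, from bench import ctrl gives the robot as it stands.
- The arm moves only by the tool step_arm, never from a script. Its argument "commands" is a list of rows, each an object with "travel": the shift along the tool's x, y, z in m, a list of three; "turn": the turn, a rotation vector about the tool's x, y, z in degrees, a list of three. A call has 1 to 5 rows; each row is the pose to reach, as a shift and turn from the pose commanded when the call began, along the tool's axes at that moment; what a row does not reach only later rows make up. A row lasts 1/10 s, in which the tool goes at most 50 mm and 8.59 degrees, less where a joint would pass 70% of its speed; a pose out of reach is approached as far as the arm can. A call with a gripper value outside its range is refused whole. "gripper" is the opening, from 0 (shut) to 1 (fully open), set as the call begins (left out, the last holds). The fingers move at their own pace and stop on an object; "force" is the grip in N (left out, the last holds). Time passes only in rows, so rows that repeat a pose let the fingers close. It gives the time, the measured TCP pose, the force, the opening and the grip force at its end, in the units of the state.
- ctrl.get_state(): the state, without advancing time (a new reading comes with each control period).
- ctrl.get_image(name): name is "scene" or "top" or "wrist"; returns the picture (384x512x3 uint8, red, green, blue); there is no depth.
- ctrl.camera_model(name): a dict with "fx", "fy", "cx", "cy" (pixels), "R" (3x3) and "t" (3): a world point X has camera coordinates R X + t; the wrist camera has in their place "T_tool_cam" (4x4, takes a point from camera to tool coordinates, whose origin is the TCP and whose axes are the flange's). Camera axes: x right, y down, z forward; pixel columns grow to the right and rows downward; lengths in m; the calibration is good to about 2 mm. A picture is of the moment at which its call begins: read the wrist's pose just before it. camera_model takes no time and is no camera call.
- ctrl.close_job(): hands the job in; it is judged then, once.
The state is a dict: "time": time; "joint_positions": joint angles; "qd": joint speeds; "joint_torque": joint torques, N m; "position": TCP position; "tool_rot": TCP orientation; "ft_force": force on the tool from outside, world axes, zero at the start; "torque": the same for the moment, N m; "grip_width": opening from 0.0 (shut) to 1.0 (fully open); "grip_force": force on a finger pad.
Only numpy, scipy, OpenCV 4.12 (cv2) and the standard library are available. Lean on these libraries where they do the work, as an engineer would, in place of code of your own. Each camera call takes 0.05 s, during which the arm holds its last target. There are 200 camera calls.

## Working session

There is one attempt and no reset: what is moved stays moved. The work goes in short steps, Python scripts to look and compute and a tool call to move; the robot and the scene stay as the last step left them, time stands still between calls to the robot, and variables do not carry over. Pictures are saved under pics/ and viewed, at most 10 in all, crops included, and the job is handed in when it is done.

Besides the shell and the picture viewer there is one more tool, called after "Emit:" in YAML: its name, and indented under it one key for each argument. step_arm: Moves the arm, as the interface text tells. Its arguments: {"type":"object","properties":{"commands":{"type":"array"},"gripper":{"type":"number"},"force":{"type":"number"}},"required":["commands"]}

```bash
mkdir -p pics; python3 - <<'E'
from bench import ctrl
import cv2,numpy as np
for n in("top","scene"):
    im=ctrl.get_image(n); cv2.imwrite(f"pics/{n}0.png",im[...,::-1])
    m=ctrl.camera_model(n); print(n,m)
s=ctrl.get_state();print(s)
print(ctrl.camera_model("wrist"))
E
```

```text
top {'fx': 350.9607122734504, 'fy': 350.9607122734504, 'cx': 254.46106327639674, 'cy': 193.70065798549763, 'R': array([[ 1.60346609e-01, -9.87060702e-01,  3.68016620e-04],
       [-9.63838592e-01, -1.56654587e-01, -2.15579474e-01],
       [ 2.12847679e-01,  3.42127290e-02, -9.76486229e-01]]), 't': array([0.10222986, 0.57411319, 0.91690164])}
scene {'fx': 394.18306718332946, 'fy': 394.18306718332946, 'cx': 257.1433864350143, 'cy': 184.66154072631298, 'R': array([[-0.66781771, -0.74412414, -0.0172852 ],
       [-0.45027334,  0.4223735 , -0.78667309],
       [ 0.59268324, -0.51757115, -0.61712776]]), 't': array([0.48282955, 0.22367645, 1.29784844])}
{'time': 0.1, 'joint_positions': array([ 1.3451038 ,  0.32175546, -0.07007406,  1.4515346 ,  0.02257948,
        1.37078868, -0.0569172 ]), 'qd': array([-7.81029470e-04, -9.81242906e-04, -6.83114370e-04, -2.89815703e-03,
       -7.46820459e-04,  6.84985760e-04, -1.11665130e-05]), 'joint_torque': array([ 1.95574705e-05, -4.92572379e+01, -4.05669054e-01, -3.13396990e+01,
       -6.40911888e-02,  3.96093086e-02,  8.44340116e-05]), 'position': array([ 0.15422142, -0.63096567,  0.23557573]), 'tool_rot': array([-3.11737524e+00, -3.75556679e-01,  4.35702359e-04]), 'ft_force': array([-0.45245425,  0.45922224, -0.39477967]), 'torque': array([-0.04002961, -0.02960884, -0.00823155]), 'grip_force': 0.0, 'grip_width': 1.0002240532774602}
{'fx': 312.46770037871084, 'fy': 312.46770037871084, 'cx': 256.94231123523736, 'cy': 193.32148244297105, 'T_tool_cam': array([[ 7.95474693e-04, -9.59357654e-01, -2.82191882e-01,
         7.78348670e-02],
       [ 9.99999621e-01,  8.63048322e-04, -1.15161434e-04,
        -5.56387820e-04],
       [ 3.54026234e-04, -2.82191684e-01,  9.59357977e-01,
        -1.47800781e-01],
       [ 0.00000000e+00,  0.00000000e+00,  0.00000000e+00,
         1.00000000e+00]])}
```

View pics/top0.png

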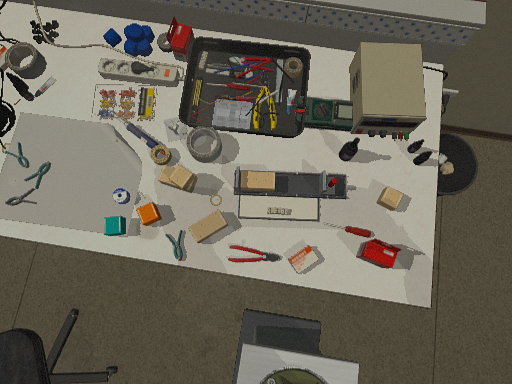

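View pics/scene0.png

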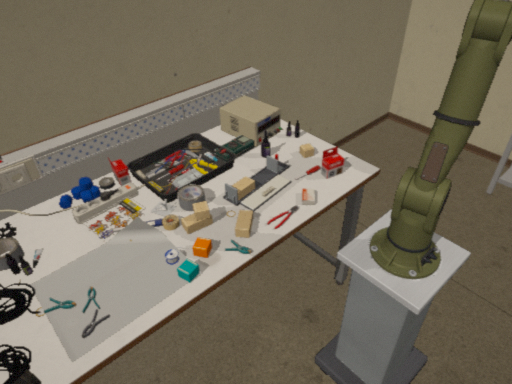

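The top view shows brick_laid (261,180) and the red grip (332,183). The half on a brick, half_a/brick_b, is at (177,178), brick_a at (208,226), and half_b at (391,197). Possible mix-ups are the orange block (148,212), the turquoise block (115,226), the fuse carton (303,256), the masking tape (160,153) and the beige tool box (390,85). None of those is plain porous buff at the given size, so I leave them alone.

```bash
cat > h.py <<'E'
from bench import ctrl
import cv2,numpy as np
from scipy.spatial.transform import Rotation as Ro
def cam(name,s=None):
    m=ctrl.camera_model(name);K=np.array([[m['fx'],0,m['cx']],[0,m['fy'],m['cy']],[0,0,1]])
    if name!='wrist': return K,m['R'].T,-m['R'].T@m['t']
    s=s or ctrl.get_state();Rt=Ro.from_rotvec(s['tool_rot']).as_matrix();T=m['T_tool_cam']
    return K,Rt@T[:3,:3],s['position']+Rt@T[:3,3]
def ray(c,uv,z):
    K,R,C=c;d=(R@np.linalg.inv(K)@np.c_[np.atleast_2d(uv),np.ones(len(np.atleast_2d(uv)))].T).T
    return C+d*((z-C[2])/d[:,2])[:,None]
def proj(c,P):
    K,R,C=c;q=(K@R.T@(np.atleast_2d(P)-C).T).T;return q[:,:2]/q[:,2:]
def buff(im):
    h=cv2.cvtColor(im,cv2.COLOR_RGB2HSV)
    return cv2.inRange(h,(10,60,110),(25,150,255))
def blobs(m,amin):
    cs,_=cv2.findContours(m,cv2.RETR_EXTERNAL,cv2.CHAIN_APPROX_NONE)
    return [c for c in cs if cv2.contourArea(c)>amin]
def go(p,yaw,s=None):
    """travel/turn in tool axes for a down-pointing tool whose y axis has world direction yaw (deg)"""
    s=s or ctrl.get_state();R=Ro.from_rotvec(s['tool_rot']).as_matrix()
    best=None
    for k in(0,180):
        a=np.radians(yaw+k);y=np.array([np.cos(a),np.sin(a),0]);z=np.array([0,0,-1.]);x=np.cross(y,z)
        t=Ro.from_matrix(R.T@np.c_[x,y,z]).as_rotvec(True)
        if best is None or np.linalg.norm(t)<np.linalg.norm(best):best=t
    d=R.T@(np.array(p)-s['position'])
    print('travel',np.round(d,4),'turn',np.round(best,2),'len',np.linalg.norm(d).round(3));return d,best
E
python3 - <<'E'
from h import *
im=cv2.imread('pics/top0.png')[...,::-1].copy();c=cam('top');print('C',c[2])
hsv=cv2.cvtColor(im,cv2.COLOR_RGB2HSV)
for u,v in((261,180),(177,178),(208,226),(391,197),(332,183),(303,256),(278,211)):print((u,v),hsv[v,u],ray(c,(u,v),.04)[0].round(3))
for b in blobs(buff(im),60):
    r=cv2.minAreaRect(b);p=ray(c,r[0],.03)[0];q=ray(c,cv2.boxPoints(r),.03)
    print(np.round(r[0]),np.round(r[1]),p.round(3),np.linalg.norm(q[1]-q[0]).round(3),np.linalg.norm(q[2]-q[1]).round(3))
d=cv2.inRange(hsv,(0,0,0),(180,120,115));
cv2.imwrite('pics/top_crop.png',cv2.resize(im[140:280,90:430,::-1],None,fx=2.35,fy=2.35,interpolation=cv2.INTER_CUBIC))
E
```

```text
C [0.34179985 0.15947484 1.01907123]
(261, 180) [ 20 105 167] [0.598 0.182 0.04 ]
(177, 178) [ 19 106 154] [0.565 0.422 0.04 ]
(208, 226) [ 18  94 154] [0.443 0.307 0.04 ]
(391, 197) [ 19 110 169] [ 0.608 -0.192  0.04 ]
(332, 183) [179 212  59] [ 0.622 -0.021  0.04 ]
(303, 256) [ 10 127 165] [0.403 0.034 0.04 ]
(278, 211) [ 20  55 140] [0.516 0.12  0.04 ]
[301. 256.] [12. 25.] [0.402 0.039 0.03 ] 0.07 0.032
[207. 225.] [17. 36.] [0.445 0.312 0.03 ] 0.1 0.05
[216. 200.] [11. 11.] [0.523 0.302 0.03 ] 0.032 0.032
[390. 197.] [21. 18.] [ 0.61  -0.193  0.03 ] 0.054 0.058
[258. 180.] [17. 33.] [0.601 0.192 0.03 ] 0.097 0.051
[175. 174.] [31. 21.] [0.577 0.432 0.03 ] 0.062 0.092
[447. 168.] [11. 12.] [ 0.726 -0.35   0.03 ] 0.036 0.032
[160. 153.] [17. 19.] [0.633 0.491 0.03 ] 0.057 0.053
[393.  80.] [75. 64.] [ 0.986 -0.173  0.03 ] 0.204 0.259
```

View pics/top_crop.png

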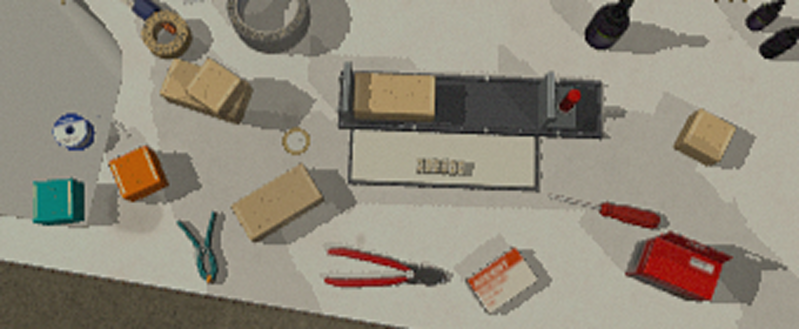

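```bash
python3 - <<'E'
from h import *
s=ctrl.get_state();R=Ro.from_rotvec(s['tool_rot']).as_matrix();print(R.round(3))
go((.53,-.25,.30),-5,s);go((.55,.08,.34),-5,s)
E
```

```text
[[ 0.971  0.237 -0.   ]
 [ 0.237 -0.971  0.002]
 [-0.    -0.002 -1.   ]]
travel [ 0.4555 -0.2809 -0.064 ] turn [-9.000e-02 -6.000e-02 -7.126e+01] len 0.539
travel [ 0.5533 -0.5968 -0.1035] turn [-9.000e-02 -6.000e-02 -7.126e+01] len 0.82
```

Emit:
step_arm:
  commands:
    - {"travel": [0.22, -0.135, -0.03], "turn": [0, 0, 0]}
    - {"travel": [0.22, -0.135, -0.03], "turn": [0, 0, 0]}
    - {"travel": [0.22, -0.135, -0.03], "turn": [0, 0, 0]}
    - {"travel": [0.22, -0.135, -0.03], "turn": [0, 0, 0]}
    - {"travel": [0.22, -0.135, -0.03], "turn": [0, 0, 0]}

```text
time: 0.6
position: [0.3301, -0.4532, 0.2653]
tool_rot: [-3.119, -0.375, 0.001]
ft_force: [0.6, -0.4, 0.6]
grip_width: 1.001
grip_force: 0.0
```

Emit:
step_arm:
  commands:
    - {"travel": [0.22, -0.135, -0.03], "turn": [0, 0, -35]}
    - {"travel": [0.22, -0.135, -0.03], "turn": [0, 0, -35]}
    - {"travel": [0.22, -0.135, -0.03], "turn": [0, 0, -35]}
    - {"travel": [0.22, -0.135, -0.03], "turn": [0, 0, -35]}
    - {"travel": [0.22, -0.135, -0.03], "turn": [0, 0, -35]}

```text
time: 1.1
position: [0.5047, -0.2769, 0.2943]
tool_rot: [2.86, 1.301, -0.001]
ft_force: [0.2, -1.9, 1.0]
grip_width: 0.999
grip_force: 0.0
```

```bash
python3 - <<'E'
from h import *
s=ctrl.get_state();print(s['time'],s['position'],s['joint_positions'].round(2))
go((.55,.08,.34),-5,s)
E
```

```text
1.1 [ 0.50471198 -0.27691741  0.2942965 ] [ 0.85  0.17 -0.45  1.54  0.07  1.45 -0.32]
travel [ 0.2988 -0.2004 -0.0458] turn [-1.000e-02  2.000e-02 -3.608e+01] len 0.363
```

Emit:
step_arm:
  commands:
    - {"travel": [0.04, -0.027, -0.006], "turn": [0, 0, -7]}
    - {"travel": [0.08, -0.054, -0.012], "turn": [0, 0, -14]}
    - {"travel": [0.12, -0.08, -0.018], "turn": [0, 0, -21]}
    - {"travel": [0.16, -0.107, -0.024], "turn": [0, 0, -28]}
    - {"travel": [0.2, -0.134, -0.03], "turn": [0, 0, -36]}

```text
time: 1.6
position: [0.5347, -0.038, 0.3242]
tool_rot: [2.316, 2.123, -0.001]
ft_force: [0.6, 0.4, -0.7]
grip_width: 1.0
grip_force: 0.0
```

```bash
python3 - <<'E'
from h import *
s=ctrl.get_state();print(s['time'],s['position'],s['joint_positions'].round(2))
go((.56,.08,.34),-5,s)
E
```

```text
1.6 [ 0.53471403 -0.03796541  0.32422416] [ 0.65  0.09 -0.66  1.57  0.05  1.5  -0.11]
travel [ 0.1197  0.015  -0.0158] turn [-0.02  0.03  0.03] len 0.122
```

Emit:
step_arm:
  commands:
    - {"travel": [0.185, 0.015, -0.016], "turn": [0, 0, 0]}
    - {"travel": [0.185, 0.015, -0.016], "turn": [0, 0, 0]}
    - {"travel": [0.185, 0.015, -0.016], "turn": [0, 0, 0]}
    - {"travel": [0.185, 0.015, -0.016], "turn": [0, 0, 0]}
    - {"travel": [0.185, 0.015, -0.016], "turn": [0, 0, 0]}

```text
time: 2.1
position: [0.5656, 0.1505, 0.3403]
tool_rot: [-2.307, -2.127, -0.004]
ft_force: [-0.3, -0.1, -0.0]
grip_width: 1.001
grip_force: 0.0
```

```bash
python3 - <<'E'
from h import *
s=ctrl.get_state();im=ctrl.get_image('wrist');cv2.imwrite('pics/w1.png',im[...,::-1]);np.save('s1.npy',s,allow_pickle=True)
print(s['time'],s['position'])
c=cam('wrist',s)
for b in blobs(buff(im),300):
    r=cv2.minAreaRect(b)
    q=ray(c,cv2.boxPoints(r),.046);print(np.round(r[0]),ray(c,r[0],.046)[0].round(4),np.linalg.norm(q[1]-q[0]).round(4),np.linalg.norm(q[2]-q[1]).round(4),np.degrees(np.arctan2(*(q[1]-q[0])[[1,0]])).round(1))
E
```

```text
2.1 [0.56562228 0.15051626 0.34028382]
[278. 127.] [0.5984 0.1937 0.046 ] 0.0492 0.0986 5.9
[221.  49.] [0.5304 0.2989 0.046 ] 0.0303 0.0311 36.7
[156.  45.] [0.4471 0.3101 0.046 ] 0.0486 0.0992 34.4
```

View pics/w1.png

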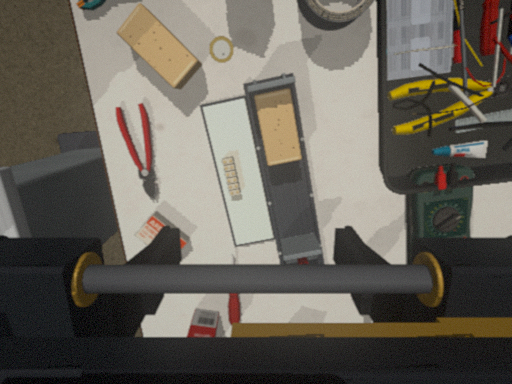

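The wrist view shows the hearth channel (285,165) with brick_laid at (278,127). The white tile with the terminal strip is at (232,175), and brick_a is at (156,45), a plain porous buff block measuring 49 x 99 mm. The sliding stop is at (300,245). Next I check the lip lines against brick_laid.

```bash
python3 - <<'E'
from h import *
s=np.load('s1.npy',allow_pickle=True).item();im=cv2.imread('pics/w1.png')[...,::-1].copy();c=cam('wrist',s)
g=cv2.cvtColor(im,cv2.COLOR_RGB2GRAY).astype(np.float32)
a=np.radians(5.9);X=np.array([np.cos(a),np.sin(a),0]);Y=np.array([-np.sin(a),np.cos(a),0]);o=np.array([.5984,.1937,0])
def prof(o,d,ts,z):
    uv=proj(c,(o+np.outer(ts,d))*[1,1,0]+[0,0,z]).astype(np.float32)
    return cv2.remap(g,uv[:,0],uv[:,1],cv2.INTER_LINEAR).ravel()
ts=np.arange(-.06,.06,.0005)
for dy in(-.13,-.11,-.09,-.07,-.03,0,.03):
    p=prof(o+dy*Y,X,ts,.011);q=np.gradient(cv2.GaussianBlur(p[:,None],(1,9),0).ravel())
    k=[i for i in range(2,len(q)-2) if abs(q[i])>2.5 and abs(q[i])==max(abs(q[i-2:i+3]))]
    print(dy,[(round(ts[i]*1e3,1),round(float(q[i]),0)) for i in k])
ts=np.arange(-.22,.08,.001);p=prof(o,Y,ts,.06)
print([(round(t*1e3),int(v)) for t,v in zip(ts,p)][-40:])
m=blobs(buff(im),1000)
for b in m:
  for z in(.04,.046):
    q=ray(c,b[:,0,:].astype(float),z);r=cv2.minAreaRect((q[:,:2]*1000).astype(np.float32));print(z,r)
E
```

```text
-0.13 [(np.float64(-36.5), -15.0), (np.float64(38.5), 12.0)]
-0.11 [(np.float64(-37.0), -15.0), (np.float64(38.5), 12.0), (np.float64(46.0), 3.0)]
-0.09 [(np.float64(-37.5), -14.0), (np.float64(37.5), 11.0), (np.float64(44.5), 3.0)]
-0.07 [(np.float64(-38.0), -16.0), (np.float64(37.5), 11.0)]
-0.03 [(np.float64(-39.0), -13.0), (np.float64(-35.5), 5.0), (np.float64(-32.0), -8.0), (np.float64(-24.5), 10.0), (np.float64(28.0), -10.0), (np.float64(36.5), 10.0), (np.float64(44.0), 3.0)]
0 [(np.float64(-39.0), -15.0), (np.float64(-25.5), 11.0), (np.float64(0.5), -3.0), (np.float64(4.0), 3.0), (np.float64(27.5), -11.0), (np.float64(36.0), 12.0)]
0.03 [(np.float64(-40.0), -15.0), (np.float64(-32.5), -3.0), (np.float64(-26.0), 6.0), (np.float64(27.5), -7.0), (np.float64(31.5), 3.0), (np.float64(36.0), 12.0)]
[(40, 118), (41, 118), (42, 122), (43, 127), (44, 130), (45, 127), (46, 111), (47, 93), (48, 78), (49, 65), (50, 64), (51, 62), (52, 68), (53, 85), (54, 102), (55, 116), (56, 121), (57, 122), (58, 124), (59, 127), (60, 119), (61, 100), (62, 82), (63, 76), (64, 91), (65, 132), (66, 156), (67, 167), (68, 169), (69, 166), (70, 168), (71, 167), (72, 169), (73, 168), (74, 167), (75, 164), (76, 167), (77, 164), (78, 164), (79, 164)]
0.04 ((598.5248413085938, 191.51487731933594), (50.87051010131836, 100.00888061523438), 6.975213050842285)
0.046 ((598.1758422851562, 191.99655151367188), (50.18980026245117, 98.67073822021484), 6.975247383117676)
0.04 ((446.3100891113281, 309.80810546875), (50.25160217285156, 99.11788177490234), 41.043212890625)
0.046 ((447.9979553222656, 308.7070007324219), (49.57919692993164, 97.79161834716797), 41.043209075927734)
```

```bash
python3 - <<'E'
from h import *
s=ctrl.get_state();go((.446,.310,.16),41,s)
E
```

```text
travel [ 0.1522 -0.1334  0.1803] turn [-3.000e-02 -1.000e-01 -4.589e+01] len 0.271
```

Emit:
step_arm:
  commands:
    - {"travel": [0.152, -0.133, 0.18], "turn": [0, 0, -43]}
    - {"travel": [0.152, -0.133, 0.18], "turn": [0, 0, -43]}
    - {"travel": [0.152, -0.133, 0.18], "turn": [0, 0, -43]}
    - {"travel": [0.152, -0.133, 0.18], "turn": [0, 0, -43]}
    - {"travel": [0.152, -0.133, 0.18], "turn": [0, 0, -43]}

```text
time: 2.65
position: [0.4572, 0.2929, 0.1724]
tool_rot: [1.379, 2.821, -0.002]
ft_force: [1.0, -0.0, -0.2]
grip_width: 0.998
grip_force: 0.0
```

```bash
cat >> h.py <<'E'
def top(im,c,z,amin=3000,mk=buff):
    """world rects (mm) of the blobs, on height z, by contour rays"""
    for b in blobs(mk(im),amin):
        q=ray(c,b[:,0,:].astype(float),z);r=cv2.minAreaRect((q[:,:2]*1000).astype(np.float32))
        print('z',z,'centre',np.round(r[0],1),'size',np.round(r[1],1),'angle',round(r[2],1),'px',b[:,0].mean(0).round())
E
python3 - <<'E'
from h import *
s=ctrl.get_state();im=ctrl.get_image('wrist');cv2.imwrite('pics/w2.png',im[...,::-1])
print(s['time'],s['position'],s['joint_positions'].round(2));top(im,cam('wrist',s),.04)
E
```

```text
2.65 [0.45718588 0.29285477 0.172416  ] [ 0.24  0.26 -0.98  1.78  0.23  1.23 -0.14]
z 0.04 centre [445.4 310.7] size [49.5 99.8] angle 41.1 px [258. 163.]
z 0.04 centre [580.4 431.9] size [83.8 89.6] angle 65.2 px [455. 151.]
```

View pics/w2.png

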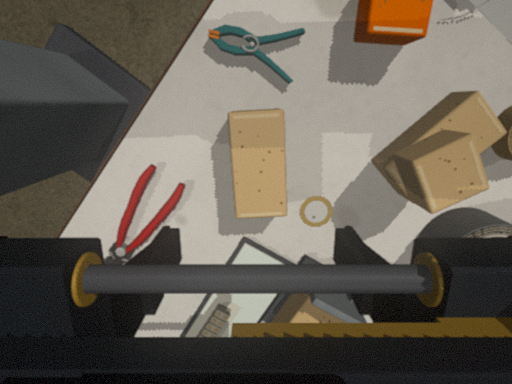

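The close view shows brick_a, the porous buff brick, at (258,163), measuring 49.5 x 99.8 mm. half_a on brick_b is at (440,160), and the orange look-alike is at (398,15).

```bash
python3 - <<'E'
from h import *
go((.4454,.3107,.06),41.1);go((.4454,.3107,.025),41.1)
E
```

```text
travel [0.0122 0.0063 0.1075] turn [-0.45 -0.28 -2.36] len 0.108
travel [0.012  0.0065 0.1425] turn [-0.45 -0.28 -2.36] len 0.143
```

Emit:
step_arm:
  commands:
    - {"travel": [0.012, 0.0065, 0.04], "turn": [-0.4, -0.3, -2.4]}
    - {"travel": [0.012, 0.0065, 0.08], "turn": [-0.4, -0.3, -2.4]}
    - {"travel": [0.012, 0.0065, 0.115], "turn": [-0.4, -0.3, -2.4]}
    - {"travel": [0.012, 0.0065, 0.1425], "turn": [-0.4, -0.3, -2.4]}
    - {"travel": [0.012, 0.0065, 0.1425], "turn": [-0.4, -0.3, -2.4]}

```text
time: 3.2
position: [0.4533, 0.3037, 0.0274]
tool_rot: [1.327, 2.844, -0.005]
ft_force: [-1.6, -0.5, -0.2]
grip_width: 0.998
grip_force: 0.0
```

Emit:
step_arm:
  commands:
    - {"travel": [0, 0, 0]}
    - {"travel": [0, 0, 0]}
    - {"travel": [0, 0, 0]}
    - {"travel": [0, 0, 0]}
  gripper: 0.4
  force: 25

```text
$.commands[0]: bad value
```

```bash
python3 - <<'E'
from h import *
s=ctrl.get_state();print(s['time'],s['position'],s['grip_width'],s['grip_force'],s['ft_force'])
R=Ro.from_rotvec(s['tool_rot']).as_matrix();print(np.degrees(np.arctan2(R[1,1],R[0,1])))
E
```

```text
3.2 [0.45325544 0.30369242 0.02744278] 0.9978368184924804 0.0 [-1.57780557 -0.5240301  -0.17082463]
39.975372452671955
```

Emit:
step_arm:
  commands:
    - {"travel": [0, 0, 0], "turn": [0, 0, 0]}

```text
time: 3.3
position: [0.4557, 0.3066, 0.0316]
tool_rot: [1.324, 2.841, 0.005]
ft_force: [-0.2, 0.8, 1.0]
grip_width: 1.0
grip_force: 0.0
```

```bash
python3 - <<'E'
from h import *
s=ctrl.get_state();print(s['qd'].round(3),s['joint_positions'].round(3));go((.4454,.3107,.025),41.1)
E
```

```text
[ 0.003 -0.027 -0.022 -0.03  -0.001 -0.006 -0.002] [ 0.112  0.451 -0.891  1.895  0.425  0.988 -0.27 ]
travel [ 0.0098 -0.0053  0.0065] turn [ 0.34  0.32 -1.09] len 0.013
```

Emit:
step_arm:
  commands:
    - {"travel": [0.0098, -0.0053, 0.0055], "turn": [0, 0, -1]}
    - {"travel": [0.0098, -0.0053, 0.0055], "turn": [0, 0, -1]}
    - {"travel": [0.0098, -0.0053, 0.0055], "turn": [0, 0, -1]}

```text
time: 3.6
position: [0.445, 0.3122, 0.0268]
tool_rot: [1.295, 2.852, 0.007]
ft_force: [-0.2, 0.0, 1.5]
grip_width: 1.001
grip_force: 0.0
```

Emit:
step_arm:
  commands:
    - {"travel": [0, 0, 0], "turn": [0, 0, 0]}

```text
time: 3.7
position: [0.4454, 0.3119, 0.0266]
tool_rot: [1.296, 2.852, 0.007]
ft_force: [-0.0, -0.8, -1.0]
grip_width: 1.002
grip_force: 0.0
```

```bash
python3 - <<'E'
from h import *
go((.4454,.3107,.025),41.1)
E
```

```text
travel [-0.0009 -0.0008  0.0016] turn [0.45 0.36 0.01] len 0.002
```

Now on target; I grip.

Emit:
step_arm:
  commands:
    - {"travel": [-0.001, -0.001, 0.0015], "turn": [0.4, 0.4, 0]}
    - {"travel": [-0.001, -0.001, 0.0015], "turn": [0.4, 0.4, 0]}
    - {"travel": [-0.001, -0.001, 0.0015], "turn": [0.4, 0.4, 0]}
    - {"travel": [-0.001, -0.001, 0.0015], "turn": [0.4, 0.4, 0]}
    - {"travel": [-0.001, -0.001, 0.0015], "turn": [0.4, 0.4, 0]}
  gripper: 0.4
  force: 25

```text
time: 4.2
position: [0.4448, 0.3103, 0.0243]
tool_rot: [-1.299, -2.859, -0.0]
ft_force: [-0.3, 0.4, 0.2]
grip_width: 0.635
grip_force: 0.0
```

Emit:
step_arm:
  commands:
    - {"travel": [0, 0, 0], "turn": [0, 0, 0]}
    - {"travel": [0, 0, 0], "turn": [0, 0, 0]}

```text
time: 4.4
position: [0.4448, 0.3103, 0.0243]
tool_rot: [-1.299, -2.859, -0.001]
ft_force: [-0.4, 0.2, 0.6]
grip_width: 0.574
grip_force: 25.0
```

Emit:
step_arm:
  commands:
    - {"travel": [0, 0, -0.03], "turn": [0, 0, 0]}
    - {"travel": [0, 0, -0.07], "turn": [0, 0, 0]}
    - {"travel": [0, 0, -0.11], "turn": [0, 0, 0]}
    - {"travel": [0, 0, -0.11], "turn": [0, 0, 0]}
    - {"travel": [0, 0, -0.11], "turn": [0, 0, 0]}

```text
time: 4.9
position: [0.4452, 0.31, 0.1345]
tool_rot: [-1.3, -2.86, -0.001]
ft_force: [-0.2, -0.4, -2.9]
grip_width: 0.571
grip_force: 25.0
```

```bash
python3 - <<'E'
from h import *
s=ctrl.get_state();print(s['time'],s['position'],s['qd'].round(2))
go((.6104,.0908,.13),7);
E
```

```text
4.9 [0.44515184 0.30995714 0.13449616] [-0.01  0.03  0.02  0.04  0.   -0.    0.  ]
travel [-0.2738 -0.0195  0.0044] turn [ 2.000e-02 -3.000e-02  3.409e+01] len 0.275
```

Emit:
step_arm:
  commands:
    - {"travel": [-0.045, -0.003, 0.0], "turn": [0, 0, 7]}
    - {"travel": [-0.09, -0.006, 0.0], "turn": [0, 0, 14]}
    - {"travel": [-0.135, -0.01, 0.0], "turn": [0, 0, 21]}
    - {"travel": [-0.18, -0.013, 0.0], "turn": [0, 0, 28]}
    - {"travel": [-0.225, -0.016, 0.003], "turn": [0, 0, 34.1]}

```text
time: 5.4
position: [0.5804, 0.128, 0.1287]
tool_rot: [-2.085, -2.346, 0.005]
ft_force: [1.5, 0.5, -2.0]
grip_width: 0.569
grip_force: 25.0
```

Emit:
step_arm:
  commands:
    - {"travel": [-0.041, -0.03, 0.0], "turn": [0, 0, 0]}
    - {"travel": [-0.041, -0.03, 0], "turn": [0, 0, 0]}
    - {"travel": [-0.041, -0.03, 0], "turn": [0, 0, 0]}
    - {"travel": [-0.041, -0.03, 0], "turn": [0, 0, 0]}

```text
time: 5.8
position: [0.5552, 0.0869, 0.1299]
tool_rot: [-2.078, -2.352, 0.001]
ft_force: [-0.5, -0.2, -1.8]
grip_width: 0.573
grip_force: 25.0
```

```bash
python3 - <<'E'
from h import *
s=ctrl.get_state();print(s['time'],s['position'],s['qd'].round(2))
go((.6104,.0908,.05),7);
E
```

```text
5.8 [0.55519515 0.08688388 0.12994105] [-0.02 -0.   -0.01 -0.02  0.    0.    0.  ]
travel [-0.0031  0.0555  0.0798] turn [-0.15 -0.11  0.1 ] len 0.097
```

Emit:
step_arm:
  commands:
    - {"travel": [-0.006, 0.04, 0.0], "turn": [0, 0, 0]}
    - {"travel": [-0.006, 0.0555, 0.02], "turn": [0, 0, 0]}
    - {"travel": [-0.006, 0.0555, 0.045], "turn": [0, 0, 0]}
    - {"travel": [-0.006, 0.0555, 0.06], "turn": [0, 0, 0]}
    - {"travel": [-0.006, 0.0555, 0.06], "turn": [0, 0, 0]}

```text
time: 6.3
position: [0.6094, 0.0878, 0.0681]
tool_rot: [-2.075, -2.352, 0.006]
ft_force: [-0.3, 0.1, -1.9]
grip_width: 0.577
grip_force: 25.0
```

```bash
python3 - <<'E'
from h import *
s=ctrl.get_state();im=ctrl.get_image('wrist');cv2.imwrite('pics/w3.png',im[...,::-1]);np.save('s3.npy',s,allow_pickle=True);print(s['position'],s['time'])
c=cam('wrist',s);top(im,c,.046);top(im,c,s['position'][2]+.0157,3000)
go((.6108,.0878,.0375),7)
E
```

```text
[0.60935926 0.08783372 0.06812065] 6.3
z 0.046 centre [607.5 103.9] size [62.4 65.4] angle 7.2 px [257. 212.]
z 0.046 centre [600.3 177.8] size [49.  68.9] angle 7.0 px [261.  69.]
z 0.0838206503682366 centre [606.1 117.5] size [48.5 50.9] angle 7.2 px [257. 212.]
z 0.0838206503682366 centre [600.5 174.9] size [38.1 53.6] angle 7.0 px [261.  69.]
travel [-0.0001  0.0004  0.0324] turn [-0.21 -0.09  0.13] len 0.032
```

View pics/w3.png

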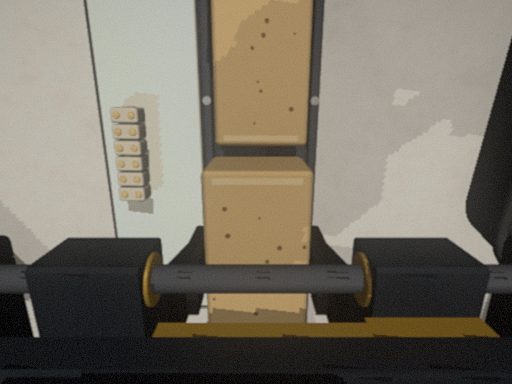

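The held brick_a at (257,212) is square with brick_laid (261,69) and clear of its end, so I lower it.

Emit:
step_arm:
  commands:
    - {"travel": [0, 0.001, 0.015], "turn": [0, 0, 0]}
    - {"travel": [0, 0.001, 0.025], "turn": [0, 0, 0]}
    - {"travel": [0, 0.001, 0.032], "turn": [0, 0, 0]}
    - {"travel": [0, 0.001, 0.035], "turn": [0, 0, 0]}
    - {"travel": [0, 0.001, 0.035], "turn": [0, 0, 0]}

```text
time: 6.85
position: [0.6124, 0.0867, 0.0354]
tool_rot: [-2.08, -2.352, 0.001]
ft_force: [-0.3, 0.7, -1.9]
grip_width: 0.574
grip_force: 25.0
```

Emit:
step_arm:
  commands:
    - {"travel": [0, 0, 0.001], "turn": [0, 0, 0]}
    - {"travel": [0, 0, 0.002], "turn": [0, 0, 0]}
    - {"travel": [0, 0, 0.003], "turn": [0, 0, 0]}
    - {"travel": [0, 0, 0.004], "turn": [0, 0, 0]}

```text
time: 7.25
position: [0.6129, 0.0868, 0.0321]
tool_rot: [-2.081, -2.352, -0.0]
ft_force: [0.2, 0.5, -2.1]
grip_width: 0.574
grip_force: 25.0
```

Emit:
step_arm:
  commands:
    - {"travel": [0, -0.0015, 0.001], "turn": [0, 0, 0]}
    - {"travel": [0, -0.0015, 0.0015], "turn": [0, 0, 0]}
    - {"travel": [0.002, -0.0015, 0.0018], "turn": [0, 0, 0]}
    - {"travel": [0.003, -0.0015, 0.0018], "turn": [0, 0, 0]}
    - {"travel": [0.004, -0.0015, 0.002], "turn": [0, 0, 0]}

```text
time: 7.75
position: [0.6112, 0.0904, 0.0303]
tool_rot: [-2.081, -2.353, -0.0]
ft_force: [-0.4, -2.3, 2.7]
grip_width: 0.577
grip_force: 25.0
```

Emit:
step_arm:
  commands:
    - {"travel": [0.001, 0, 0.0007], "turn": [0, 0, 0]}
    - {"travel": [0.002, 0, 0.0007], "turn": [0, 0, 0]}

```text
time: 7.95
position: [0.6114, 0.0913, 0.0303]
tool_rot: [2.082, 2.351, -0.001]
ft_force: [-0.7, -3.6, 5.3]
grip_width: 0.572
grip_force: 25.0
```

Emit:
step_arm:
  commands:
    - {"travel": [0.001, 0, 0], "turn": [0, 0, 0]}
    - {"travel": [0.002, 0, 0], "turn": [0, 0, 0]}
    - {"travel": [0.0025, 0, 0], "turn": [0, 0, 0]}

```text
time: 8.25
position: [0.6115, 0.0938, 0.0303]
tool_rot: [2.081, 2.351, 0.0]
ft_force: [-0.3, -4.0, 6.0]
grip_width: 0.577
grip_force: 25.0
```

```bash
python3 - <<'E'
from h import *
s=ctrl.get_state();go((.6114,.0913,.0303),7)
E
```

```text
travel [-0.0025 -0.0004  0.    ] turn [ 0.06  0.06 -0.03] len 0.003
```

Emit:
step_arm:
  commands:
    - {"travel": [0, 0, -0.0005], "turn": [0, 0, 0]}
    - {"travel": [0, 0, -0.0005], "turn": [0, 0, 0]}
    - {"travel": [0, 0, -0.0005], "turn": [0, 0, 0]}
    - {"travel": [0, 0, -0.0005], "turn": [0, 0, 0]}
  gripper: 0.8

```text
time: 8.65
position: [0.6099, 0.0956, 0.0294]
tool_rot: [-2.079, -2.352, 0.0]
ft_force: [-0.3, 0.5, 0.2]
grip_width: 0.782
grip_force: 0.0
```

Emit:
step_arm:
  commands:
    - {"travel": [0, 0, -0.03], "turn": [0, 0, 0]}
    - {"travel": [0, 0, -0.08], "turn": [0, 0, 0]}
    - {"travel": [0, 0, -0.13], "turn": [0, 0, 0]}
    - {"travel": [0, 0, -0.17], "turn": [0, 0, 0]}
    - {"travel": [0, 0, -0.17], "turn": [0, 0, 0]}
  gripper: 1

```text
time: 9.15
position: [0.6138, 0.0966, 0.2066]
tool_rot: [2.077, 2.349, 0.013]
ft_force: [1.5, 0.7, 0.1]
grip_width: 0.991
grip_force: 0.0
```

```bash
python3 - <<'E'
from h import *
s=ctrl.get_state();im=ctrl.get_image('wrist');cv2.imwrite('pics/w4.png',im[...,::-1]);np.save('s4.npy',s,allow_pickle=True);print(s['position'],s['time'],s['qd'].round(2))
c=cam('wrist',s);top(im,c,.046,2000)
b=ray(c,np.array([[230.,10],[0,0]]),.046)
# width edges at several y along wall
g=cv2.cvtColor(im,cv2.COLOR_RGB2HSV);m=buff(im)
a=np.radians(7);X=np.array([np.cos(a),np.sin(a),0]);Y=np.array([-np.sin(a),np.cos(a),0]);o=np.array([.598,.192,.046])
ts=np.arange(-.04,.04,.0005)
for d in(.03,.01,-.01,-.03,-.06,-.08,-.1,-.12,-.14):
    uv=proj(c,o+d*Y+np.outer(ts,X)).astype(np.float32);v=cv2.remap(m,uv[:,0],uv[:,1],1).ravel()>127
    k=np.flatnonzero(v);print(d,(ts[k[[0,-1]]]*1e3).round(1) if len(k) else None)
ts=np.arange(-.16,.06,.0005);uv=proj(c,o+np.outer(ts,Y)).astype(np.float32);v=cv2.remap(m,uv[:,0],uv[:,1],1).ravel()>127
k=np.flatnonzero(np.diff(v.astype(int)));print('along',(ts[k]*1e3).round(1))
E
```

```text
[0.61376584 0.09661115 0.20655173] 9.15 [-0.01  0.05  0.02  0.09  0.02 -0.05 -0.01]
z 0.046 centre [605.2 142.5] size [ 50.7 197.1] angle 7.3 px [252. 125.]
0.03 [-23.5  24. ]
0.01 [-24.   24.5]
-0.01 [-24.5  25. ]
-0.03 [-24.   25.5]
-0.06 [-23.  26.]
-0.08 [-23.5  26.5]
-0.1 [-23.   26.5]
-0.12 [-23.5  26. ]
-0.14 [-22.5  26.5]
along [-149.   48.]
```

View pics/w4.png

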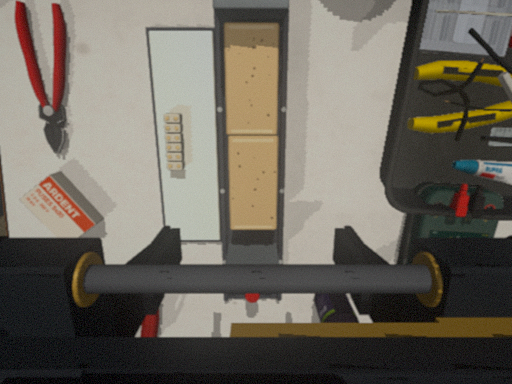

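The wrist view shows brick_a (253,182) tight against brick_laid (251,78), with faces within about 1 mm. half_a is next.

```bash
python3 - <<'E'
from h import *
go((.575,.40,.24),40)
E
```

```text
travel [ 0.3064  0.0005 -0.0366] turn [ 3.100e-01  3.000e-02 -3.298e+01] len 0.309
```

Emit:
step_arm:
  commands:
    - {"travel": [0.045, 0, -0.02], "turn": [0, 0, -8]}
    - {"travel": [0.09, 0, -0.03], "turn": [0, 0, -16]}
    - {"travel": [0.14, 0, -0.036], "turn": [0, 0, -24]}
    - {"travel": [0.185, 0, -0.036], "turn": [0, 0, -32]}
    - {"travel": [0.23, 0, -0.036], "turn": [0, 0, -33]}

```text
time: 9.7
position: [0.5814, 0.3245, 0.2342]
tool_rot: [-1.321, -2.847, 0.002]
ft_force: [0.7, -0.1, -0.1]
grip_width: 0.996
grip_force: 0.0
```

Emit:
step_arm:
  commands:
    - {"travel": [0.063, 0.042, 0], "turn": [0, 0, 0]}
    - {"travel": [0.063, 0.042, 0], "turn": [0, 0, 0]}
    - {"travel": [0.063, 0.042, 0], "turn": [0, 0, 0]}
    - {"travel": [0.063, 0.042, 0], "turn": [0, 0, 0]}

```text
time: 10.1
position: [0.5732, 0.3985, 0.234]
tool_rot: [-1.324, -2.846, 0.004]
ft_force: [0.2, -0.6, -0.1]
grip_width: 0.996
grip_force: 0.0
```

```bash
python3 - <<'E'
from h import *
s=ctrl.get_state();im=ctrl.get_image('wrist');cv2.imwrite('pics/w5.png',im[...,::-1]);np.save('s5.npy',s,allow_pickle=True);print(s['position'],s['time'],s['qd'].round(2),s['joint_positions'].round(2))
E
```

```text
[0.57320726 0.39847547 0.23401454] 10.1 [ 0.04 -0.02  0.02 -0.    0.01  0.    0.  ] [-0.06  0.58 -0.89  1.29  0.44  1.48 -0.21]
```

View pics/w5.png

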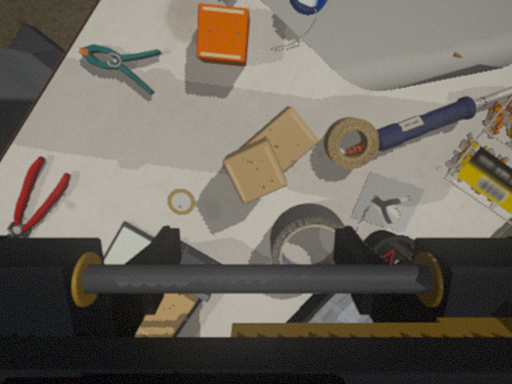

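```bash
python3 - <<'E'
from h import *
s=np.load('s5.npy',allow_pickle=True).item();c=cam('wrist',s)
q=ray(c,np.array([[224,160],[268,140],[286,185],[243,203]],float),.08);print(q.round(4),q.mean(0).round(4))
for i in range(4):
    e=q[(i+1)%4]-q[i];print(np.linalg.norm(e).round(4),np.degrees(np.arctan2(e[1],e[0])).round(1))
q=ray(c,np.array([[290,107],[317,137]],float),.04);print(q.round(4),np.linalg.norm(q[1]-q[0]))
im=cv2.imread('pics/w5.png');r=cv2.resize(im[95:215,210:330],None,fx=5,fy=5,interpolation=cv2.INTER_CUBIC);cv2.imwrite('pics/w5c.png',r)
go((*ray(c,np.array([[255.,172]]),.08)[0][:2],.17),38)
E
```

```text
[[0.5337 0.3956 0.08  ]
 [0.5539 0.438  0.08  ]
 [0.5967 0.4159 0.08  ]
 [0.5759 0.3735 0.08  ]] [0.565  0.4058 0.08  ]
0.047 64.6
0.0482 -27.4
0.0471 -116.1
0.0476 152.4
[[0.553  0.4765 0.04  ]
 [0.5962 0.472  0.04  ]] 0.04343456521620192
travel [ 0.0131 -0.0016  0.0644] turn [-0.16 -0.03  1.97] len 0.066
```

View pics/w5c.png

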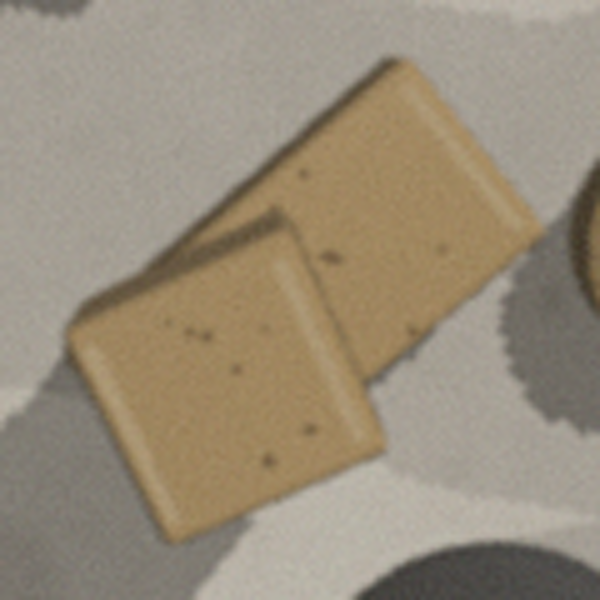

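```bash
python3 - <<'E'
from h import *
go((.565,.406,.12),63.4)
E
```

```text
travel [ 0.0128 -0.0011  0.1144] turn [ -0.15  -0.06 -23.43] len 0.115
```

Emit:
step_arm:
  commands:
    - {"travel": [0.013, -0.001, 0.04], "turn": [0, 0, -8]}
    - {"travel": [0.013, -0.001, 0.08], "turn": [0, 0, -16]}
    - {"travel": [0.013, -0.001, 0.114], "turn": [0, 0, -23.4]}
    - {"travel": [0.013, -0.001, 0.114], "turn": [0, 0, -23.4]}
    - {"travel": [0.013, -0.001, 0.114], "turn": [0, 0, -23.4]}

```text
time: 10.65
position: [0.5659, 0.4059, 0.1221]
tool_rot: [-0.731, -3.054, 0.001]
ft_force: [-0.1, 0.1, 0.6]
grip_width: 1.0
grip_force: 0.0
```

Emit:
step_arm:
  commands:
    - {"travel": [0, 0, 0], "turn": [0, 0, 0]}

```text
time: 10.75
position: [0.5663, 0.4079, 0.1246]
tool_rot: [0.728, 3.055, 0.005]
ft_force: [-0.0, 0.6, 0.3]
grip_width: 0.999
grip_force: 0.0
```

```bash
python3 - <<'E'
from h import *
go((.565,.406,.066),63.4)
E
```

```text
travel [ 0.0003 -0.0025  0.0586] turn [ 0.19  0.01 -0.21] len 0.059
```

Emit:
step_arm:
  commands:
    - {"travel": [0, -0.0025, 0.025], "turn": [0, 0, 0]}
    - {"travel": [0, -0.0025, 0.045], "turn": [0, 0, 0]}
    - {"travel": [0, -0.0025, 0.057], "turn": [0, 0, 0]}
    - {"travel": [0, -0.0025, 0.057], "turn": [0, 0, 0]}
    - {"travel": [0, -0.0025, 0.057], "turn": [0, 0, 0]}

```text
time: 11.25
position: [0.5637, 0.406, 0.0655]
tool_rot: [-0.722, -3.056, -0.002]
ft_force: [-0.2, -0.3, 0.8]
grip_width: 0.999
grip_force: 0.0
```

Emit:
step_arm:
  commands:
    - {"travel": [0, 0, 0], "turn": [0, 0, 0]}
    - {"travel": [0, 0, 0], "turn": [0, 0, 0]}
    - {"travel": [0, 0, 0], "turn": [0, 0, 0]}
    - {"travel": [0, 0, 0], "turn": [0, 0, 0]}
    - {"travel": [0, 0, 0], "turn": [0, 0, 0]}
  gripper: 0.4
  force: 20

```text
time: 11.75
position: [0.5636, 0.4057, 0.0652]
tool_rot: [-0.722, -3.056, -0.001]
ft_force: [-0.9, 0.1, 0.3]
grip_width: 0.63
grip_force: 0.0
```

Emit:
step_arm:
  commands:
    - {"travel": [0, 0, 0], "turn": [0, 0, 0]}
    - {"travel": [0, 0, 0], "turn": [0, 0, 0]}

```text
time: 11.95
position: [0.5636, 0.4056, 0.0651]
tool_rot: [-0.722, -3.056, -0.001]
ft_force: [-0.6, -0.1, 0.9]
grip_width: 0.574
grip_force: 19.9
```

Emit:
step_arm:
  commands:
    - {"travel": [0, 0, -0.03], "turn": [0, 0, 0]}
    - {"travel": [0, 0, -0.07], "turn": [0, 0, 0]}
    - {"travel": [0, 0, -0.09], "turn": [0, 0, 0]}
    - {"travel": [0, 0, -0.09], "turn": [0, 0, 0]}

```text
time: 12.35
position: [0.5648, 0.4073, 0.1588]
tool_rot: [0.722, 3.055, 0.008]
ft_force: [0.5, -0.4, -1.8]
grip_width: 0.578
grip_force: 19.9
```

```bash
python3 - <<'E'
from h import *
s=ctrl.get_state();im=ctrl.get_image('wrist');cv2.imwrite('pics/w6.png',im[...,::-1]);np.save('s6.npy',s,allow_pickle=True);print(s['position'],s['time'])
go((.5960,.2139,.15),7)
E
```

```text
[0.56481952 0.40726718 0.15883111] 12.35
travel [-0.1146 -0.1577  0.0059] turn [ 0.12 -0.08 56.41] len 0.195
```

Emit:
step_arm:
  commands:
    - {"travel": [-0.023, -0.032, 0], "turn": [0, 0, 8]}
    - {"travel": [-0.046, -0.063, 0], "turn": [0, 0, 16]}
    - {"travel": [-0.069, -0.095, 0], "turn": [0, 0, 24]}
    - {"travel": [-0.092, -0.127, 0], "turn": [0, 0, 32]}
    - {"travel": [-0.115, -0.158, 0], "turn": [0, 0, 40]}

```text
time: 12.9
position: [0.5949, 0.2101, 0.1525]
tool_rot: [-1.731, -2.618, 0.004]
ft_force: [0.3, -0.3, -1.0]
grip_width: 0.573
grip_force: 19.9
```

Emit:
step_arm:
  commands:
    - {"travel": [0, 0, 0], "turn": [0, 0, 8.2]}
    - {"travel": [0, 0, 0], "turn": [0, 0, 16.4]}
    - {"travel": [0, 0, 0], "turn": [0, 0, 16.4]}
    - {"travel": [0, 0, 0], "turn": [0, 0, 16.4]}

```text
time: 13.3
position: [0.595, 0.2126, 0.1534]
tool_rot: [-2.075, -2.355, 0.003]
ft_force: [-0.0, 0.0, -0.2]
grip_width: 0.569
grip_force: 19.9
```

```bash
python3 - <<'E'
from h import *
s=ctrl.get_state();print(s['qd'].round(2))
go((.5960,.2139,.078),7)
E
```

```text
[ 0.    0.   -0.01 -0.01 -0.    0.   -0.  ]
travel [0.0011 0.0014 0.0754] turn [-0.18 -0.03  0.23] len 0.075
```

Emit:
step_arm:
  commands:
    - {"travel": [0, 0.0014, 0.03], "turn": [0, 0, 0.2]}
    - {"travel": [0, 0.0014, 0.055], "turn": [0, 0, 0.2]}
    - {"travel": [0, 0.0014, 0.072], "turn": [0, 0, 0.2]}
    - {"travel": [0, 0.0014, 0.075], "turn": [0, 0, 0.2]}
    - {"travel": [0, 0.0014, 0.075], "turn": [0, 0, 0.2]}

```text
time: 13.8
position: [0.5968, 0.2133, 0.0794]
tool_rot: [-2.082, -2.349, 0.001]
ft_force: [0.7, 0.2, -0.8]
grip_width: 0.57
grip_force: 19.9
```

Emit:
step_arm:
  commands:
    - {"travel": [0, 0, 0.001], "turn": [0, 0, 0]}
    - {"travel": [0, 0, 0.002], "turn": [0, 0, 0]}
    - {"travel": [0, 0, 0.003], "turn": [0, 0, 0]}
    - {"travel": [0, 0, 0.0035], "turn": [0, 0, 0]}

```text
time: 14.2
position: [0.5974, 0.213, 0.0768]
tool_rot: [-2.085, -2.349, -0.001]
ft_force: [0.2, -0.5, -1.0]
grip_width: 0.571
grip_force: 19.9
```

```bash
python3 - <<'E'
from h import *
s=ctrl.get_state();print(s['qd'].round(2),s['position'])
go((.5960,.2139,.071),7)
E
```

```text
[-0.    0.01  0.    0.01  0.   -0.01 -0.  ] [0.59739368 0.21304359 0.07680089]
travel [ 0.001  -0.0013  0.0058] turn [-0.01 -0.05 -0.19] len 0.006
```

Emit:
step_arm:
  commands:
    - {"travel": [0, -0.0013, 0.0025], "turn": [0, 0, -0.2]}
    - {"travel": [0, -0.0013, 0.0045], "turn": [0, 0, -0.2]}
    - {"travel": [0, -0.0013, 0.0055], "turn": [0, 0, -0.2]}
    - {"travel": [0, -0.0013, 0.006], "turn": [0, 0, -0.2]}
    - {"travel": [0, -0.0013, 0.0065], "turn": [0, 0, -0.2]}

```text
time: 14.7
position: [0.5956, 0.2129, 0.0711]
tool_rot: [-2.081, -2.352, 0.002]
ft_force: [-4.9, -2.1, 9.6]
grip_width: 0.576
grip_force: 19.9
```

Emit:
step_arm:
  commands:
    - {"travel": [0.001, 0, 0.0002], "turn": [0, 0, 0]}
    - {"travel": [0.002, 0, 0.0002], "turn": [0, 0, 0]}
    - {"travel": [0.003, 0, 0.0002], "turn": [0, 0, 0]}

```text
time: 15.0
position: [0.5963, 0.2143, 0.0711]
tool_rot: [2.082, 2.351, -0.002]
ft_force: [-1.7, -5.2, 9.1]
grip_width: 0.572
grip_force: 19.9
```

Emit:
step_arm:
  commands:
    - {"travel": [0.001, 0, -0.0004], "turn": [0, 0, 0]}
    - {"travel": [0.002, 0, -0.0004], "turn": [0, 0, 0]}
    - {"travel": [0.0025, 0, -0.0004], "turn": [0, 0, 0]}
    - {"travel": [0.0025, 0, -0.0004], "turn": [0, 0, 0]}

```text
time: 15.4
position: [0.5964, 0.2177, 0.0711]
tool_rot: [2.082, 2.352, 0.001]
ft_force: [0.6, -3.3, 7.1]
grip_width: 0.575
grip_force: 19.9
```

```bash
python3 - <<'E'
from h import *
s=ctrl.get_state();d=s['position'][:2]-[.598,.192];a=np.radians(7)
print('along',d@[-np.sin(a),np.cos(a)],'across',d@[np.cos(a),np.sin(a)],s['qd'].round(3));go(s['position'],7)
E
```

```text
along 0.025714203861958666 across 0.0015539820580743996 [-0.    -0.001  0.001 -0.001 -0.     0.     0.001]
travel [0. 0. 0.] turn [ 0.07  0.   -0.02] len 0.0
```

Emit:
step_arm:
  commands:
    - {"travel": [0, -0.0009, -0.0002], "turn": [0, 0, 0]}
    - {"travel": [0, -0.0012, -0.0004], "turn": [0, 0, 0]}

```text
time: 15.6
position: [0.595, 0.2183, 0.0711]
tool_rot: [-2.082, -2.353, -0.003]
ft_force: [2.2, -1.1, 3.8]
grip_width: 0.573
grip_force: 19.9
```

Emit:
step_arm:
  commands:
    - {"travel": [0, 0, 0], "turn": [0, 0, 0]}
    - {"travel": [0, 0, 0], "turn": [0, 0, 0]}
    - {"travel": [0, 0, 0], "turn": [0, 0, 0]}
    - {"travel": [0, 0, -0.001], "turn": [0, 0, 0]}
  gripper: 0.8

```text
time: 16.0
position: [0.5932, 0.2184, 0.0708]
tool_rot: [-2.079, -2.352, 0.002]
ft_force: [-0.2, -0.5, 0.0]
grip_width: 0.78
grip_force: 0.0
```

Emit:
step_arm:
  commands:
    - {"travel": [0, 0, -0.03], "turn": [0, 0, 0]}
    - {"travel": [0, 0, -0.07], "turn": [0, 0, 0]}
    - {"travel": [0, 0, -0.12], "turn": [0, 0, 0]}
    - {"travel": [0, 0, -0.16], "turn": [0, 0, 0]}
    - {"travel": [0, 0, -0.16], "turn": [0, 0, 0]}
  gripper: 1

```text
time: 16.5
position: [0.5966, 0.2203, 0.2383]
tool_rot: [2.079, 2.351, 0.015]
ft_force: [0.1, 0.5, -0.8]
grip_width: 0.991
grip_force: 0.0
```

```bash
cat >> h.py <<'E'
_a=np.radians(7);X=np.array([np.cos(_a),np.sin(_a),0]);Y=np.array([-np.sin(_a),np.cos(_a),0]);O=np.array([.598,.192,0])
def across(im,c,z,ds):
    m=buff(im);ts=np.arange(-.04,.04,.0005)
    for d in ds:
        uv=proj(c,O+[0,0,z]+d*Y+np.outer(ts,X)).astype(np.float32);k=np.flatnonzero(cv2.remap(m,uv[:,0],uv[:,1],1).ravel()>127)
        print(z,d,(ts[k[[0,-1]]]*1e3).round(1) if len(k) else None)
E
python3 - <<'E'
from h import *
s=ctrl.get_state();im=ctrl.get_image('wrist');cv2.imwrite('pics/w7.png',im[...,::-1]);np.save('s7.npy',s,allow_pickle=True);print(s['position'],s['time'])
c=cam('wrist',s);across(im,c,.086,(.04,.03,.02,.01));across(im,c,.046,(-.02,-.04,-.06,-.08,-.1))
q=ray(cam('wrist',np.load('s5.npy',allow_pickle=True).item()),np.array([[291,106.4],[318.6,141]]),.04);print(q)
s6=np.load('s6.npy',allow_pickle=True).item();top(cv2.imread('pics/w6.png')[...,::-1].copy(),cam('wrist',s6),.04,1500)
go((.575,.40,.2),40)
E
```

```text
[0.59662723 0.22027539 0.23828848] 16.5
0.086 0.04 [-25.   24.5]
0.086 0.03 [-24.  25.]
0.086 0.02 [-24.5  25. ]
0.086 0.01 [-23.5  25.5]
0.046 -0.02 [-22.5  24.5]
0.046 -0.04 [-24.   24.5]
0.046 -0.06 [-23.5  26. ]
0.046 -0.08 [-22.5  26.5]
0.046 -0.1 None
[[0.55294257 0.47754863 0.04      ]
 [0.60002184 0.46991885 0.04      ]]
z 0.04 centre [627.3 490.5] size [54.6 54.9] angle 34.0 px [368. 209.]
z 0.04 centre [580.7 412.6] size [119.2 115.4] angle 63.3 px [262. 209.]
travel [0.1817 0.0017 0.0353] turn [  0.3   -0.05 -32.97] len 0.185
```

View pics/w7.png

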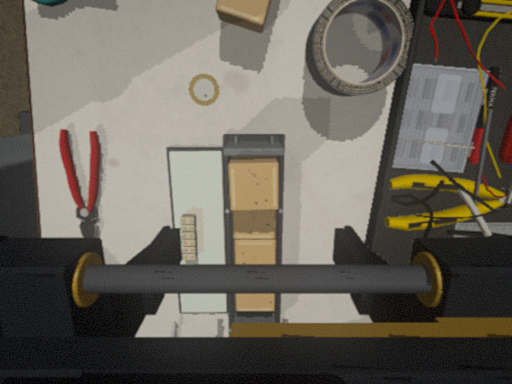

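half_a (253,184) sits on brick_laid against the fixed stop, with faces within half a mm and brick_b now uncovered at (243,8). I work from numbers from here on.

```bash
python3 - <<'E'
from h import *
go((.5685,.415,.2),-9)
E
```

```text
travel [ 0.1974 -0.0029  0.0353] turn [ 0.25 -0.17 16.03] len 0.201
```

Emit:
step_arm:
  commands:
    - {"travel": [0.05, -0.001, 0.01], "turn": [0, 0, 5]}
    - {"travel": [0.1, -0.002, 0.02], "turn": [0, 0, 10]}
    - {"travel": [0.15, -0.003, 0.03], "turn": [0, 0, 16]}
    - {"travel": [0.197, -0.003, 0.035], "turn": [0, 0, 16]}
    - {"travel": [0.197, -0.003, 0.035], "turn": [0, 0, 16]}

```text
time: 17.05
position: [0.5597, 0.4222, 0.1931]
tool_rot: [-2.368, -2.05, 0.006]
ft_force: [-1.3, 0.2, -0.3]
grip_width: 0.997
grip_force: 0.0
```

Emit:
step_arm:
  commands:
    - {"travel": [0, 0, 0], "turn": [0, 0, 0]}
    - {"travel": [0, 0, 0], "turn": [0, 0, 0]}

```text
time: 17.25
position: [0.5675, 0.4116, 0.1953]
tool_rot: [-2.39, -2.039, 0.004]
ft_force: [0.9, 0.1, 0.7]
grip_width: 0.998
grip_force: 0.0
```

```bash
python3 - <<'E'
from h import *
s=ctrl.get_state();im=ctrl.get_image('wrist');cv2.imwrite('pics/w8.png',im[...,::-1]);np.save('s8.npy',s,allow_pickle=True);print(s['position'],s['time'],s['joint_positions'].round(2))
top(im,cam('wrist',s),.04,1500)
E
```

```text
[0.56749742 0.41160978 0.19528072] 17.25 [-0.15  0.56 -0.76  1.34  0.38  1.39 -1.06]
z 0.04 centre [569.6 426.1] size [100.4  49.7] angle 81.0 px [257. 165.]
z 0.04 centre [633.1 493.2] size [53.9 55. ] angle 81.0 px [314.  86.]
```

```bash
python3 - <<'E'
from h import *
c=cam('wrist',np.load('s7.npy',allow_pickle=True).item());print(ray(c,np.array([[362.,45],[314,45],[326,75]]),.05).round(3))
go((.5696,.4261,.1),-9);go((.5696,.4261,.025),-9)
E
```

```text
[[0.685 0.365 0.05 ]
 [0.638 0.359 0.05 ]
 [0.655 0.333 0.05 ]]
travel [ 0.0152 -0.0008  0.0957] turn [-0.08  0.07 -0.13] len 0.097
travel [ 0.0153 -0.0007  0.1707] turn [-0.08  0.07 -0.13] len 0.171
```

Emit:
step_arm:
  commands:
    - {"travel": [0.015, -0.001, 0.045], "turn": [0, 0, 0]}
    - {"travel": [0.015, -0.001, 0.09], "turn": [0, 0, 0]}
    - {"travel": [0.015, -0.001, 0.11], "turn": [0, 0, 0]}
    - {"travel": [0.015, -0.001, 0.11], "turn": [0, 0, 0]}
    - {"travel": [0.015, -0.001, 0.11], "turn": [0, 0, 0]}
  gripper: 0.9

```text
time: 17.8
position: [0.5696, 0.427, 0.0874]
tool_rot: [-2.39, -2.037, -0.0]
ft_force: [1.1, -0.5, 0.6]
grip_width: 0.9
grip_force: 0.0
```

```bash
python3 - <<'E'
from h import *
go((.5696,.4261,.025),-9)
E
```

```text
travel [-0.001   0.0002  0.0624] turn [-0.03 -0.05 -0.12] len 0.062
```

Emit:
step_arm:
  commands:
    - {"travel": [-0.001, 0, 0.025], "turn": [0, 0, 0]}
    - {"travel": [-0.001, 0, 0.045], "turn": [0, 0, 0]}
    - {"travel": [-0.001, 0, 0.06], "turn": [0, 0, 0]}
    - {"travel": [-0.001, 0, 0.062], "turn": [0, 0, 0]}
    - {"travel": [-0.001, 0, 0.062], "turn": [0, 0, 0]}

```text
time: 18.3
position: [0.568, 0.4274, 0.0246]
tool_rot: [-2.387, -2.039, 0.001]
ft_force: [-0.5, -0.0, 0.1]
grip_width: 0.895
grip_force: 0.0
```

Emit:
step_arm:
  commands:
    - {"travel": [0, 0, 0], "turn": [0, 0, 0]}
    - {"travel": [0, 0, 0], "turn": [0, 0, 0]}
    - {"travel": [0, 0, 0], "turn": [0, 0, 0]}
    - {"travel": [0, 0, 0], "turn": [0, 0, 0]}
    - {"travel": [0, 0, 0], "turn": [0, 0, 0]}
  gripper: 0.4
  force: 25

```text
time: 18.8
position: [0.5685, 0.4275, 0.0251]
tool_rot: [-2.388, -2.04, -0.001]
ft_force: [0.4, -0.0, 0.7]
grip_width: 0.571
grip_force: 25.0
```

Emit:
step_arm:
  commands:
    - {"travel": [0, 0, 0], "turn": [0, 0, 0]}

```text
time: 18.9
position: [0.5685, 0.4275, 0.0251]
tool_rot: [-2.388, -2.04, -0.001]
ft_force: [-0.6, 0.4, 1.3]
grip_width: 0.574
grip_force: 25.0
```

Emit:
step_arm:
  commands:
    - {"travel": [0, 0, -0.03], "turn": [0, 0, 0]}
    - {"travel": [0, 0, -0.075], "turn": [0, 0, 0]}
    - {"travel": [0, 0, -0.12], "turn": [0, 0, 0]}
    - {"travel": [0, 0, -0.14], "turn": [0, 0, 0]}
    - {"travel": [0, 0, -0.14], "turn": [0, 0, 0]}

```text
time: 19.4
position: [0.5693, 0.4289, 0.1686]
tool_rot: [-2.388, -2.04, -0.01]
ft_force: [-0.2, 0.3, -1.9]
grip_width: 0.575
grip_force: 25.0
```

```bash
python3 - <<'E'
from h import *
p=O-.055*Y+.0009*X;print(p);go((*p[:2],.16),7)
E
```

```text
[0.60559611 0.13751964 0.        ]
travel [-0.2822  0.0813  0.0073] turn [  0.21  -0.29 -15.99] len 0.294
```

Emit:
step_arm:
  commands:
    - {"travel": [-0.045, 0.013, 0], "turn": [0, 0, -4]}
    - {"travel": [-0.09, 0.026, 0], "turn": [0, 0, -8]}
    - {"travel": [-0.135, 0.039, 0], "turn": [0, 0, -12]}
    - {"travel": [-0.18, 0.052, 0], "turn": [0, 0, -16]}
    - {"travel": [-0.225, 0.065, 0], "turn": [0, 0, -16]}

```text
time: 19.9
position: [0.5959, 0.1921, 0.1615]
tool_rot: [-2.077, -2.352, 0.006]
ft_force: [-0.6, -0.7, -1.5]
grip_width: 0.572
grip_force: 25.0
```

Emit:
step_arm:
  commands:
    - {"travel": [-0.04, 0, 0], "turn": [0, 0, 0]}
    - {"travel": [-0.059, 0, 0], "turn": [0, 0, 0]}
    - {"travel": [-0.059, 0, 0], "turn": [0, 0, 0]}
    - {"travel": [-0.059, 0, 0], "turn": [0, 0, 0]}

```text
time: 20.3
position: [0.6034, 0.136, 0.1624]
tool_rot: [-2.08, -2.349, 0.003]
ft_force: [-0.1, 0.4, -2.4]
grip_width: 0.577
grip_force: 25.0
```

```bash
python3 - <<'E'
from h import *
p=O-.055*Y+.0009*X;go((*p[:2],.11),7)
E
```

```text
travel [0.0011 0.0026 0.0524] turn [-0.24 -0.1  -0.04] len 0.052
```

Emit:
step_arm:
  commands:
    - {"travel": [0, 0.002, 0.02], "turn": [0, 0, 0]}
    - {"travel": [0, 0.002, 0.045], "turn": [0, 0, 0]}
    - {"travel": [0, 0.002, 0.065], "turn": [0, 0, 0]}
    - {"travel": [0, 0.002, 0.08], "turn": [0, 0, 0]}
    - {"travel": [0, 0.002, 0.08], "turn": [0, 0, 0]}

```text
time: 20.8
position: [0.604, 0.1378, 0.0815]
tool_rot: [-2.075, -2.352, 0.006]
ft_force: [0.5, -0.6, -1.1]
grip_width: 0.572
grip_force: 25.0
```

Emit:
step_arm:
  commands:
    - {"travel": [0, 0, 0.001], "turn": [0, 0, 0]}
    - {"travel": [0, 0, 0.001], "turn": [0, 0, 0]}

```text
time: 21.0
position: [0.607, 0.1375, 0.0844]
tool_rot: [-2.08, -2.353, -0.002]
ft_force: [0.3, 0.1, -1.5]
grip_width: 0.569
grip_force: 25.0
```

```bash
cat >> h.py <<'E'
def at():
    s=ctrl.get_state();d=s['position']-O;print('t',s['time'],'along %.4f across %.4f'%(d@Y,d@X),'z %.4f'%d[2]);return s
E
python3 - <<'E'
from h import *
at();p=O-.055*Y+.0009*X;go((*p[:2],.0716),7)
E
```

```text
t 21.0 along -0.0552 across 0.0023 z 0.0844
travel [ 0.0002 -0.0014  0.0128] turn [ 0.04 -0.09  0.05] len 0.013
```

Emit:
step_arm:
  commands:
    - {"travel": [0, -0.0014, 0.005], "turn": [0, 0, 0]}
    - {"travel": [0, -0.0014, 0.009], "turn": [0, 0, 0]}
    - {"travel": [0, -0.0014, 0.0115], "turn": [0, 0, 0]}
    - {"travel": [0, -0.0014, 0.0125], "turn": [0, 0, 0]}
    - {"travel": [0, -0.0014, 0.013], "turn": [0, 0, 0]}

```text
time: 21.5
position: [0.6049, 0.1362, 0.0711]
tool_rot: [-2.081, -2.352, 0.001]
ft_force: [-5.2, -1.6, 7.2]
grip_width: 0.57
grip_force: 25.0
```

Emit:
step_arm:
  commands:
    - {"travel": [0.001, 0, 0.0003], "turn": [0, 0, 0]}
    - {"travel": [0.002, 0, 0.0003], "turn": [0, 0, 0]}

```text
time: 21.7
position: [0.6056, 0.1373, 0.071]
tool_rot: [2.082, 2.352, -0.001]
ft_force: [-0.7, -3.3, 4.6]
grip_width: 0.574
grip_force: 25.0
```

```bash
python3 - <<'E'
from h import *
at()
E
```

```text
t 21.7 along -0.0552 across 0.0008 z 0.0710
```

Emit:
step_arm:
  commands:
    - {"travel": [0.001, 0, 0], "turn": [0, 0, 0]}
    - {"travel": [0.002, 0, 0], "turn": [0, 0, 0]}
    - {"travel": [0.003, 0, 0], "turn": [0, 0, 0]}
    - {"travel": [0.003, 0, 0], "turn": [0, 0, 0]}

```text
time: 22.1
position: [0.6057, 0.1406, 0.0711]
tool_rot: [2.082, 2.352, 0.001]
ft_force: [0.7, -3.1, 4.4]
grip_width: 0.569
grip_force: 25.0
```

Emit:
step_arm:
  commands:
    - {"travel": [0.001, 0, 0], "turn": [0, 0, 0]}
    - {"travel": [0.002, 0, 0], "turn": [0, 0, 0]}

```text
time: 22.3
position: [0.6056, 0.1422, 0.0711]
tool_rot: [2.082, 2.351, 0.001]
ft_force: [0.1, -3.4, 4.9]
grip_width: 0.574
grip_force: 25.0
```

```bash
python3 - <<'E'
from h import *
at()
E
```

```text
t 22.3 along -0.0503 across 0.0015 z 0.0711
```

Emit:
step_arm:
  commands:
    - {"travel": [0.001, -0.001, -0.0002], "turn": [0, 0, 0]}
    - {"travel": [0.001, -0.001, -0.0002], "turn": [0, 0, 0]}

```text
time: 22.5
position: [0.6042, 0.1442, 0.0711]
tool_rot: [2.081, 2.353, 0.003]
ft_force: [2.3, -2.8, 5.1]
grip_width: 0.576
grip_force: 25.0
```

Emit:
step_arm:
  commands:
    - {"travel": [0, 0, 0], "turn": [0, 0, 0]}
    - {"travel": [0, 0, 0], "turn": [0, 0, 0]}
    - {"travel": [0, 0, 0], "turn": [0, 0, 0]}
    - {"travel": [0, 0, -0.001], "turn": [0, 0, 0]}
  gripper: 0.8

```text
time: 22.9
position: [0.6023, 0.1447, 0.0706]
tool_rot: [-2.079, -2.352, 0.001]
ft_force: [-0.8, 0.4, -0.1]
grip_width: 0.788
grip_force: 0.0
```

Emit:
step_arm:
  commands:
    - {"travel": [0, 0, -0.03], "turn": [0, 0, 0]}
    - {"travel": [0, 0, -0.07], "turn": [0, 0, 0]}
    - {"travel": [0, 0, -0.12], "turn": [0, 0, 0]}
    - {"travel": [0, 0, -0.16], "turn": [0, 0, 0]}
    - {"travel": [0, 0, -0.16], "turn": [0, 0, 0]}
  gripper: 1

```text
time: 23.4
position: [0.606, 0.1461, 0.238]
tool_rot: [2.078, 2.35, 0.014]
ft_force: [0.0, -0.0, -0.6]
grip_width: 0.996
grip_force: 0.0
```

```bash
cat >> h.py <<'E'
def along(im,c,z,off=0):
    """buff runs and dark spots along the wall's line"""
    ts=np.arange(-.17,.07,.0005);uv=proj(c,O+[0,0,z]+off*X+np.outer(ts,Y)).astype(np.float32)
    v=cv2.remap(buff(im),uv[:,0],uv[:,1],1).ravel()>127;k=np.flatnonzero(np.diff(v.astype(int)))
    g=cv2.remap(cv2.cvtColor(im,cv2.COLOR_RGB2GRAY),uv[:,0],uv[:,1],1).ravel().astype(float);b=g-cv2.medianBlur(g.astype(np.uint8)[:,None],31).ravel()
    print(z,off,'mask',(ts[k]*1e3).round(1),'dark',[(round(ts[i]*1e3,1),int(b[i])) for i in range(2,len(b)-2) if b[i]<-10 and b[i]==b[i-2:i+3].min()])
E
python3 - <<'E'
from h import *
s=at();im=ctrl.get_image('wrist');cv2.imwrite('pics/w9.png',im[...,::-1]);np.save('s9.npy',s,allow_pickle=True)
c=cam('wrist',s);across(im,c,.086,(.03,.01,-.01,-.03,-.05,-.07,-.09))
for o in(-.015,0,.015):along(im,c,.086,o)
go((.600,-.193,.24),7)
E
```

```text
t 23.4 along -0.0465 across 0.0023 z 0.2380
0.086 0.03 [-25.   24.5]
0.086 0.01 [-24.5  25. ]
0.086 -0.01 [-24.   25.5]
0.086 -0.03 [-24.5  25. ]
0.086 -0.05 [-24.   25.5]
0.086 -0.07 [-24.5  25.5]
0.086 -0.09 [-24.  25.]
0.086 -0.015 mask [-127.5   49. ] dark [(np.float64(-168.0), -17), (np.float64(0.0), -51), (np.float64(0.5), -51), (np.float64(52.0), -53), (np.float64(61.5), -36)]
0.086 0 mask [-127.5   50. ] dark [(np.float64(-169.0), -17), (np.float64(-133.5), -14), (np.float64(-130.0), -11), (np.float64(-39.5), -31), (np.float64(0.5), -47), (np.float64(39.0), -18), (np.float64(51.5), -53), (np.float64(52.0), -53), (np.float64(60.5), -24)]
0.086 0.015 mask [-127.5   50. ] dark [(np.float64(-168.0), -14), (np.float64(-135.0), -11), (np.float64(-134.5), -11), (np.float64(-130.0), -12), (np.float64(0.5), -58), (np.float64(51.5), -52), (np.float64(61.0), -27)]
travel [-0.3352 -0.046  -0.0061] turn [ 0.28 -0.09  0.03] len 0.338
```

Emit:
step_arm:
  commands:
    - {"travel": [-0.05, -0.007, 0], "turn": [0, 0, 0]}
    - {"travel": [-0.1, -0.014, 0], "turn": [0, 0, 0]}
    - {"travel": [-0.145, -0.02, 0], "turn": [0, 0, 0]}
    - {"travel": [-0.19, -0.026, 0], "turn": [0, 0, 0]}
    - {"travel": [-0.235, -0.032, 0], "turn": [0, 0, 0]}

```text
time: 23.95
position: [0.5989, -0.0949, 0.2292]
tool_rot: [-2.079, -2.35, 0.002]
ft_force: [0.3, -0.4, -0.4]
grip_width: 0.996
grip_force: 0.0
```

Emit:
step_arm:
  commands:
    - {"travel": [-0.045, -0.007, 0], "turn": [0, 0, 0]}
    - {"travel": [-0.08, -0.014, 0], "turn": [0, 0, 0]}
    - {"travel": [-0.08, -0.014, 0], "turn": [0, 0, 0]}
    - {"travel": [-0.08, -0.014, 0], "turn": [0, 0, 0]}
    - {"travel": [-0.08, -0.014, 0], "turn": [0, 0, 0]}

```text
time: 24.45
position: [0.5958, -0.172, 0.23]
tool_rot: [-2.076, -2.353, -0.001]
ft_force: [-0.5, 0.9, -0.1]
grip_width: 1.001
grip_force: 0.0
```

```bash
python3 - <<'E'
from h import *
s=ctrl.get_state();im=ctrl.get_image('wrist');cv2.imwrite('pics/w10.png',im[...,::-1]);np.save('s10.npy',s,allow_pickle=True)
print(s['position'],s['time'],s['joint_positions'].round(2));c=cam('wrist',s);top(im,c,.04,800)
q=[b for b in blobs(buff(im),800)]
for b in q:print(cv2.approxPolyDP(b,4,True)[:,0].tolist())
E
```

```text
[ 0.59581342 -0.17202592  0.23004572] 24.45 [ 0.8   0.34 -0.71  1.52  0.22  1.37  0.2 ]
z 0.04 centre [ 610.8 -190.8] size [54.6 51.9] angle 69.0 px [267. 192.]
[[259, 163], [240, 203], [277, 222], [296, 186]]
```

```bash
python3 - <<'E'
from h import *
s=np.load('s10.npy',allow_pickle=True).item();c=cam('wrist',s)
q=ray(c,np.array([[259,163],[240,203],[277,222],[296,186]],float),.04);print(q.round(4),q.mean(0))
for i in range(4):
    e=q[(i+1)%4]-q[i];print(np.linalg.norm(e).round(4),np.degrees(np.arctan2(e[1],e[0])).round(1))
go((.6105,-.190,.11),-21);go((.6105,-.190,.11),69)
E
```

```text
[[ 0.5962 -0.1578  0.04  ]
 [ 0.5806 -0.2062  0.04  ]
 [ 0.6256 -0.2237  0.04  ]
 [ 0.6405 -0.1784  0.04  ]] [ 0.61071378 -0.19154839  0.04      ]
0.0508 -107.8
0.0483 -21.3
0.0477 71.8
0.0489 155.1
travel [-0.0202  0.0123  0.1203] turn [-0.13 -0.11 28.19] len 0.123
travel [-0.0202  0.0123  0.1203] turn [-1.000e-02 -1.700e-01 -6.181e+01] len 0.123
```

Emit:
step_arm:
  commands:
    - {"travel": [-0.02, 0.012, 0.03], "turn": [0, 0, 8]}
    - {"travel": [-0.02, 0.012, 0.07], "turn": [0, 0, 16]}
    - {"travel": [-0.02, 0.012, 0.11], "turn": [0, 0, 24]}
    - {"travel": [-0.02, 0.012, 0.12], "turn": [0, 0, 27.7]}
    - {"travel": [-0.02, 0.012, 0.12], "turn": [0, 0, 27.7]}

```text
time: 25.0
position: [0.6088, -0.1899, 0.1083]
tool_rot: [-2.577, -1.787, 0.005]
ft_force: [0.2, -0.2, 0.1]
grip_width: 0.998
grip_force: 0.0
```

Emit:
step_arm:
  commands:
    - {"travel": [0, 0, 0], "turn": [0, 0, 0]}
    - {"travel": [0, 0, 0], "turn": [0, 0, 0]}

```text
time: 25.2
position: [0.6115, -0.1917, 0.1128]
tool_rot: [2.581, 1.789, 0.002]
ft_force: [-0.3, 0.0, -0.5]
grip_width: 1.0
grip_force: 0.0
```

```bash
python3 - <<'E'
from h import *
go((.6107,-.1912,.025),-20.5)
E
```

```text
travel [ 0.0001 -0.0011  0.0878] turn [ 0.09 -0.04 -0.05] len 0.088
```

Emit:
step_arm:
  commands:
    - {"travel": [0, -0.001, 0.035], "turn": [0, 0, 0]}
    - {"travel": [0, -0.001, 0.065], "turn": [0, 0, 0]}
    - {"travel": [0, -0.001, 0.082], "turn": [0, 0, 0]}
    - {"travel": [0, -0.001, 0.086], "turn": [0, 0, 0]}
    - {"travel": [0, -0.001, 0.086], "turn": [0, 0, 0]}

```text
time: 25.7
position: [0.6097, -0.1919, 0.0255]
tool_rot: [-2.583, -1.786, -0.0]
ft_force: [-0.0, 0.2, 0.4]
grip_width: 1.001
grip_force: 0.0
```

Emit:
step_arm:
  commands:
    - {"travel": [0, 0, 0], "turn": [0, 0, 0]}
    - {"travel": [0, 0, 0], "turn": [0, 0, 0]}
    - {"travel": [0, 0, 0], "turn": [0, 0, 0]}
    - {"travel": [0, 0, 0], "turn": [0, 0, 0]}
    - {"travel": [0, 0, 0], "turn": [0, 0, 0]}
  gripper: 0.4
  force: 20

```text
time: 26.2
position: [0.6093, -0.1921, 0.0253]
tool_rot: [-2.584, -1.786, 0.0]
ft_force: [1.0, -0.9, -0.9]
grip_width: 0.631
grip_force: 0.1
```

Emit:
step_arm:
  commands:
    - {"travel": [0, 0, 0], "turn": [0, 0, 0]}
    - {"travel": [0, 0, 0], "turn": [0, 0, 0]}

```text
time: 26.4
position: [0.6095, -0.1921, 0.0252]
tool_rot: [-2.584, -1.786, -0.0]
ft_force: [0.9, 0.3, 1.0]
grip_width: 0.578
grip_force: 20.0
```

Emit:
step_arm:
  commands:
    - {"travel": [0, 0, -0.03], "turn": [0, 0, 0]}
    - {"travel": [0, 0, -0.075], "turn": [0, 0, 0]}
    - {"travel": [0, 0, -0.12], "turn": [0, 0, 0]}
    - {"travel": [0, 0, -0.15], "turn": [0, 0, 0]}
    - {"travel": [0, 0, -0.15], "turn": [0, 0, 0]}

```text
time: 26.9
position: [0.6122, -0.1924, 0.1804]
tool_rot: [2.579, 1.783, 0.007]
ft_force: [1.0, 0.3, -0.7]
grip_width: 0.569
grip_force: 20.0
```

```bash
python3 - <<'E'
from h import *
p=O-.132*Y+.0006*X;print(p);go((*p[:2],.17),7)
E
```

```text
[0.61468228 0.06105703 0.        ]
travel [ 0.238  -0.0872  0.0099] turn [  0.42   0.07 -27.68] len 0.254
```

Emit:
step_arm:
  commands:
    - {"travel": [0.047, -0.017, 0], "turn": [0, 0, -6]}
    - {"travel": [0.094, -0.034, 0], "turn": [0, 0, -12]}
    - {"travel": [0.14, -0.051, 0], "turn": [0, 0, -18]}
    - {"travel": [0.187, -0.068, 0], "turn": [0, 0, -24]}
    - {"travel": [0.234, -0.086, 0], "turn": [0, 0, -27.7]}

```text
time: 27.4
position: [0.6105, 0.0584, 0.1738]
tool_rot: [-2.076, -2.354, 0.003]
ft_force: [0.7, -0.2, -1.0]
grip_width: 0.572
grip_force: 20.0
```

Emit:
step_arm:
  commands:
    - {"travel": [0, 0, 0], "turn": [0, 0, 0]}
    - {"travel": [0, 0, 0], "turn": [0, 0, 0]}
    - {"travel": [0, 0, 0], "turn": [0, 0, 0]}

```text
time: 27.7
position: [0.6112, 0.0553, 0.174]
tool_rot: [-2.082, -2.35, 0.003]
ft_force: [0.2, -0.9, -0.0]
grip_width: 0.575
grip_force: 20.0
```

```bash
python3 - <<'E'
from h import *
p=O-.132*Y+.0006*X;go((*p[:2],.082),7)
E
```

```text
travel [0.0053 0.0045 0.092 ] turn [-0.17 -0.01 -0.08] len 0.092
```

Emit:
step_arm:
  commands:
    - {"travel": [0.005, 0.0045, 0.035], "turn": [0, 0, 0]}
    - {"travel": [0.005, 0.0045, 0.065], "turn": [0, 0, 0]}
    - {"travel": [0.005, 0.0045, 0.085], "turn": [0, 0, 0]}
    - {"travel": [0.005, 0.0045, 0.092], "turn": [0, 0, 0]}
    - {"travel": [0.005, 0.0045, 0.092], "turn": [0, 0, 0]}

```text
time: 28.2
position: [0.6147, 0.0606, 0.0819]
tool_rot: [-2.082, -2.348, 0.003]
ft_force: [-0.1, -0.1, -1.8]
grip_width: 0.573
grip_force: 20.0
```

Emit:
step_arm:
  commands:
    - {"travel": [0, 0, 0], "turn": [0, 0, 0]}
    - {"travel": [0, 0, 0], "turn": [0, 0, 0]}

```text
time: 28.4
position: [0.6164, 0.0623, 0.0847]
tool_rot: [2.082, 2.352, 0.002]
ft_force: [-0.6, -0.1, -1.2]
grip_width: 0.573
grip_force: 20.0
```

```bash
python3 - <<'E'
from h import *
at();p=O-.131*Y+.0006*X;go((*p[:2],.0712),7)
E
```

```text
t 28.4 along -0.1310 across 0.0024 z 0.0847
travel [-0.     -0.0019  0.0135] turn [ 0.08 -0.04 -0.03] len 0.014
```

Emit:
step_arm:
  commands:
    - {"travel": [0, -0.0017, 0.006], "turn": [0, 0, 0]}
    - {"travel": [0, -0.0017, 0.01], "turn": [0, 0, 0]}
    - {"travel": [0, -0.0017, 0.0125], "turn": [0, 0, 0]}
    - {"travel": [0, -0.0017, 0.0135], "turn": [0, 0, 0]}
    - {"travel": [0, -0.0017, 0.014], "turn": [0, 0, 0]}

```text
time: 28.9
position: [0.6134, 0.0621, 0.0712]
tool_rot: [-2.081, -2.352, 0.003]
ft_force: [-7.1, -1.9, 14.4]
grip_width: 0.578
grip_force: 20.0
```

Emit:
step_arm:
  commands:
    - {"travel": [0.001, 0, 0], "turn": [0, 0, 0]}
    - {"travel": [0.002, 0, 0], "turn": [0, 0, 0]}
    - {"travel": [0.003, 0, 0], "turn": [0, 0, 0]}

```text
time: 29.2
position: [0.6139, 0.0629, 0.0712]
tool_rot: [2.082, 2.35, -0.004]
ft_force: [-2.4, -5.7, 10.4]
grip_width: 0.574
grip_force: 20.0
```

```bash
python3 - <<'E'
from h import *
at()
E
```

```text
t 29.2 along -0.1301 across 0.0000 z 0.0712
```

Emit:
step_arm:
  commands:
    - {"travel": [0.001, 0.0005, -0.0006], "turn": [0, 0, 0]}
    - {"travel": [0.002, 0.0005, -0.0006], "turn": [0, 0, 0]}
    - {"travel": [0.003, 0.0005, -0.0006], "turn": [0, 0, 0]}
    - {"travel": [0.003, 0.0005, -0.0006], "turn": [0, 0, 0]}

```text
time: 29.6
position: [0.6148, 0.0669, 0.0712]
tool_rot: [2.081, 2.351, 0.0]
ft_force: [-0.0, -3.3, 7.6]
grip_width: 0.572
grip_force: 20.0
```

```bash
python3 - <<'E'
from h import *
at()
E
```

```text
t 29.6 along -0.1262 across 0.0014 z 0.0712
```

Emit:
step_arm:
  commands:
    - {"travel": [0.001, -0.0008, -0.0003], "turn": [0, 0, 0]}
    - {"travel": [0.0015, -0.0008, -0.0003], "turn": [0, 0, 0]}
    - {"travel": [0.0015, -0.0008, -0.0003], "turn": [0, 0, 0]}

```text
time: 29.9
position: [0.6137, 0.0688, 0.0712]
tool_rot: [2.081, 2.352, 0.001]
ft_force: [1.8, -3.0, 6.7]
grip_width: 0.574
grip_force: 20.0
```

Emit:
step_arm:
  commands:
    - {"travel": [0, 0, 0], "turn": [0, 0, 0]}
    - {"travel": [0, 0, 0], "turn": [0, 0, 0]}
    - {"travel": [0, 0, 0], "turn": [0, 0, 0]}
    - {"travel": [0, 0, -0.001], "turn": [0, 0, 0]}
  gripper: 0.8

```text
time: 30.3
position: [0.6118, 0.0701, 0.0705]
tool_rot: [-2.079, -2.352, 0.001]
ft_force: [0.1, -0.8, -0.4]
grip_width: 0.781
grip_force: 0.0
```

Emit:
step_arm:
  commands:
    - {"travel": [0, 0, -0.03], "turn": [0, 0, 0]}
    - {"travel": [0, 0, -0.07], "turn": [0, 0, 0]}
    - {"travel": [0, 0, -0.12], "turn": [0, 0, 0]}
    - {"travel": [0, 0, -0.16], "turn": [0, 0, 0]}
    - {"travel": [0, 0, -0.16], "turn": [0, 0, 0]}
  gripper: 1

```text
time: 30.8
position: [0.6156, 0.0711, 0.2378]
tool_rot: [2.077, 2.349, 0.012]
ft_force: [0.4, 1.0, 0.8]
grip_width: 0.998
grip_force: 0.0
```

```bash
python3 - <<'E'
from h import *
s=at();im=ctrl.get_image('wrist');cv2.imwrite('pics/w11.png',im[...,::-1]);np.save('s11.npy',s,allow_pickle=True)
c=cam('wrist',s);across(im,c,.086,(.01,-.01,-.03,-.05,-.07,-.09,-.11,-.13,-.145))
for o in(-.015,0,.015):along(im,c,.086,o)
h=cv2.cvtColor(im,cv2.COLOR_RGB2HSV);r=cv2.inRange(h,(0,130,60),(6,255,255))|cv2.inRange(h,(174,130,60),(180,255,255))
for b in blobs(r,40):
    p=ray(c,b[:,0].mean(0),.072)[0];print('red',b[:,0].mean(0).round(),p.round(4),cv2.contourArea(b),'along/across',((p-O)@Y).round(4),((p-O)@X).round(4))
t=cam('top');im=ctrl.get_image('top');h=cv2.cvtColor(im,cv2.COLOR_RGB2HSV);r=cv2.inRange(h,(0,130,50),(8,255,255))|cv2.inRange(h,(172,130,50),(180,255,255))
E
```

```text
t 30.8 along -0.1222 across 0.0028 z 0.2378
0.086 0.01 [-23.5  25.5]
0.086 -0.01 [-24.  25.]
0.086 -0.03 [-24.   25.5]
0.086 -0.05 [-24.5  25. ]
0.086 -0.07 [-24.   25.5]
0.086 -0.09 [-24.  25.]
0.086 -0.11 [-24.   25.5]
0.086 -0.13 [-23.5  26. ]
0.086 -0.145 [-24.  25.]
0.086 -0.015 mask [-150.5   38.5] dark [(np.float64(-100.0), -57), (np.float64(-0.5), -56)]
0.086 0 mask [-150.5   -1.    -0.5   38.5] dark [(np.float64(-100.0), -52), (np.float64(-40.0), -33), (np.float64(0.0), -61)]
0.086 0.015 mask [-150.5   -1.     0.5   38.5] dark [(np.float64(-138.0), -23), (np.float64(-100.0), -53), (np.float64(0.0), -69)]
red [253. 253.] [ 0.6237 -0.0117  0.072 ] 184.5 along/across -0.2053 0.0007
red [ 92. 188.] [0.4492 0.0428 0.072 ] 106.0 along/across -0.1299 -0.1659
red [449. 170.] [0.8118 0.1064 0.072 ] 319.5 along/across -0.111 0.2018
red [501.  14.] [0.8172 0.2514 0.072 ] 252.5 along/across 0.0322 0.2248
red [72. 42.] [0.4344 0.1799 0.072 ] 671.0 along/across 0.008 -0.1639
red [47. 39.] [0.4116 0.1792 0.072 ] 675.5 along/across 0.01 -0.1866
```

Emit:
step_arm:
  commands:
    - {"travel": [-0.04, -0.002, 0], "turn": [0, 0, 0]}
    - {"travel": [-0.075, -0.002, 0], "turn": [0, 0, 0]}
    - {"travel": [-0.075, -0.002, 0], "turn": [0, 0, 0]}
    - {"travel": [-0.075, -0.002, 0], "turn": [0, 0, 0]}
    - {"travel": [-0.075, -0.002, 0], "turn": [0, 0, 0]}
  gripper: 0.6

```text
time: 31.4
position: [0.619, -0.0038, 0.2297]
tool_rot: [-2.077, -2.352, 0.001]
ft_force: [-0.6, 0.4, -0.6]
grip_width: 0.649
grip_force: 0.0
```

```bash
python3 - <<'E'
from h import *
s=at();im=ctrl.get_image('wrist');cv2.imwrite('pics/w12.png',im[...,::-1]);c=cam('wrist',s)
h=cv2.cvtColor(im,cv2.COLOR_RGB2HSV);r=cv2.inRange(h,(0,130,40),(6,255,255))|cv2.inRange(h,(174,130,40),(180,255,255))
for b in blobs(r,60):
    q=ray(c,b[:,0].astype(float),.072)-O;a,x=q@Y,q@X
    if abs(x.mean())<.05:print('red',b[:,0].mean(0).round(),'along',a.min().round(4),a.max().round(4),'across',x.min().round(4),x.max().round(4))
g=cv2.cvtColor(im,cv2.COLOR_RGB2GRAY);ts=np.arange(-.24,-.14,.002)
for o in(-.02,.02):
    uv=proj(c,O+[0,0,.07]+o*X+np.outer(ts,Y)).astype(np.float32);print(o,list(zip((ts*1e3).astype(int).tolist(),cv2.remap(g,uv[:,0],uv[:,1],1).ravel().tolist())))
p=O-.21*Y+.0005*X;go((*p[:2],.12),7)
E
```

```text
t 31.4 along -0.1969 across -0.0031 z 0.2297
red [260. 195.] along -0.2206 -0.2014 across -0.0072 0.0081
-0.02 [(-240, 183), (-238, 135), (-236, 93), (-234, 76), (-231, 70), (-229, 69), (-227, 65), (-225, 67), (-223, 65), (-221, 67), (-219, 66), (-217, 68), (-215, 68), (-213, 65), (-211, 67), (-209, 86), (-207, 94), (-205, 93), (-203, 92), (-201, 96), (-199, 91), (-197, 95), (-195, 93), (-193, 90), (-191, 85), (-189, 93), (-187, 117), (-185, 121), (-183, 123), (-181, 110), (-179, 92), (-177, 69), (-175, 65), (-173, 62), (-171, 62), (-169, 62), (-167, 62), (-165, 66), (-163, 65), (-161, 69), (-159, 69), (-157, 68), (-155, 68), (-153, 68), (-151, 100), (-149, 159), (-147, 175), (-145, 164), (-143, 161), (-141, 163)]
0.02 [(-240, 189), (-238, 137), (-236, 100), (-234, 78), (-231, 72), (-229, 63), (-227, 64), (-225, 67), (-223, 64), (-221, 65), (-219, 62), (-217, 64), (-215, 65), (-213, 63), (-211, 65), (-209, 81), (-207, 87), (-205, 94), (-203, 89), (-201, 94), (-199, 86), (-197, 90), (-195, 89), (-193, 89), (-191, 85), (-189, 89), (-187, 123), (-185, 129), (-183, 131), (-181, 112), (-179, 88), (-177, 63), (-175, 64), (-173, 64), (-171, 62), (-169, 59), (-167, 59), (-165, 60), (-163, 62), (-161, 64), (-159, 60), (-157, 66), (-155, 67), (-153, 68), (-151, 92), (-149, 159), (-147, 180), (-145, 170), (-143, 160), (-141, 161)]
travel [-0.0137  0.0036  0.1101] turn [-0.14 -0.13  0.15] len 0.111
```

Emit:
step_arm:
  commands:
    - {"travel": [-0.014, 0.0036, 0.04], "turn": [0, 0, 0]}
    - {"travel": [-0.014, 0.0036, 0.08], "turn": [0, 0, 0]}
    - {"travel": [-0.014, 0.0036, 0.11], "turn": [0, 0, 0]}
    - {"travel": [-0.014, 0.0036, 0.11], "turn": [0, 0, 0]}
    - {"travel": [-0.014, 0.0036, 0.11], "turn": [0, 0, 0]}

```text
time: 31.95
position: [0.6249, -0.0171, 0.1214]
tool_rot: [-2.078, -2.353, -0.0]
ft_force: [-0.1, 0.2, 1.2]
grip_width: 0.603
grip_force: 0.0
```

Emit:
step_arm:
  commands:
    - {"travel": [0, 0, 0], "turn": [0, 0, 0]}

```text
time: 32.05
position: [0.6263, -0.0175, 0.1233]
tool_rot: [2.079, 2.354, 0.004]
ft_force: [0.5, 0.1, -0.2]
grip_width: 0.602
grip_force: 0.0
```

```bash
python3 - <<'E'
from h import *
at();p=O-.211*Y+.0005*X;go((*p[:2],.057),7)
E
```

```text
t 32.05 along -0.2113 across 0.0026 z 0.1233
travel [ 0.0003 -0.0022  0.0663] turn [ 0.14 -0.04  0.08] len 0.066
```

Down and pinch.

Emit:
step_arm:
  commands:
    - {"travel": [0, -0.0022, 0.03], "turn": [0, 0, 0]}
    - {"travel": [0, -0.0022, 0.055], "turn": [0, 0, 0]}
    - {"travel": [0, -0.0022, 0.065], "turn": [0, 0, 0]}
    - {"travel": [0, -0.0022, 0.065], "turn": [0, 0, 0]}
    - {"travel": [0, -0.0022, 0.065], "turn": [0, 0, 0]}

```text
time: 32.55
position: [0.6239, -0.0185, 0.0578]
tool_rot: [2.081, 2.353, 0.003]
ft_force: [1.2, -0.3, 0.4]
grip_width: 0.601
grip_force: 0.0
```

Emit:
step_arm:
  commands:
    - {"travel": [0, 0, 0], "turn": [0, 0, 0]}
    - {"travel": [0, 0, 0], "turn": [0, 0, 0]}
    - {"travel": [0, 0, 0], "turn": [0, 0, 0]}
    - {"travel": [0, 0, 0], "turn": [0, 0, 0]}
    - {"travel": [0, 0, 0], "turn": [0, 0, 0]}
  gripper: 0.05
  force: 40

```text
time: 33.05
position: [0.6227, -0.0187, 0.0561]
tool_rot: [-2.081, -2.352, 0.0]
ft_force: [-0.6, 1.0, 0.1]
grip_width: 0.232
grip_force: 0.0
```

Emit:
step_arm:
  commands:
    - {"travel": [0, 0, 0], "turn": [0, 0, 0]}
    - {"travel": [0, 0, 0], "turn": [0, 0, 0]}
    - {"travel": [0, 0, 0], "turn": [0, 0, 0]}

```text
time: 33.35
position: [0.624, -0.0185, 0.0562]
tool_rot: [2.081, 2.353, 0.004]
ft_force: [5.5, 0.4, -3.3]
grip_width: 0.17
grip_force: 40.0
```

```bash
python3 - <<'E'
from h import *
at()
E
```

```text
t 33.35 along -0.2121 across 0.0002 z 0.0562
```

Emit:
step_arm:
  commands:
    - {"travel": [0.005, 0, 0], "turn": [0, 0, 0]}
    - {"travel": [0.012, 0, 0], "turn": [0, 0, 0]}
    - {"travel": [0.019, 0, 0], "turn": [0, 0, 0]}
    - {"travel": [0.024, 0, 0], "turn": [0, 0, 0]}
    - {"travel": [0.026, 0, 0], "turn": [0, 0, 0]}

```text
time: 33.85
position: [0.621, 0.0058, 0.0562]
tool_rot: [2.081, 2.351, 0.001]
ft_force: [6.5, -2.1, -4.0]
grip_width: 0.171
grip_force: 40.0
```

Emit:
step_arm:
  commands:
    - {"travel": [0.001, 0, 0], "turn": [0, 0, 0]}
    - {"travel": [0.002, 0, 0], "turn": [0, 0, 0]}
    - {"travel": [0.003, 0, 0], "turn": [0, 0, 0]}

```text
time: 34.15
position: [0.6207, 0.0082, 0.0562]
tool_rot: [2.081, 2.35, 0.001]
ft_force: [5.3, -2.2, -4.0]
grip_width: 0.168
grip_force: 40.0
```

```bash
python3 - <<'E'
from h import *
at()
E
```

```text
t 34.15 along -0.1852 across 0.0001 z 0.0562
```

Emit:
step_arm:
  commands:
    - {"travel": [0.001, 0, 0], "turn": [0, 0, 0]}
    - {"travel": [0.002, 0, 0], "turn": [0, 0, 0]}
    - {"travel": [0.003, 0, 0], "turn": [0, 0, 0]}
    - {"travel": [0.003, 0, 0], "turn": [0, 0, 0]}

```text
time: 34.55
position: [0.6203, 0.0114, 0.0562]
tool_rot: [2.081, 2.351, 0.001]
ft_force: [4.9, -2.0, -4.0]
grip_width: 0.174
grip_force: 40.0
```

Emit:
step_arm:
  commands:
    - {"travel": [0.001, 0, 0], "turn": [0, 0, 0]}
    - {"travel": [0.002, 0, 0], "turn": [0, 0, 0]}
    - {"travel": [0.002, 0, 0], "turn": [0, 0, 0]}

```text
time: 34.85
position: [0.6201, 0.0129, 0.0562]
tool_rot: [2.081, 2.35, 0.001]
ft_force: [6.9, -3.1, -2.7]
grip_width: 0.174
grip_force: 40.0
```

```bash
python3 - <<'E'
from h import *
at()
E
```

```text
t 34.85 along -0.1804 across 0.0002 z 0.0562
```

Emit:
step_arm:
  commands:
    - {"travel": [0.001, 0, 0], "turn": [0, 0, 0]}
    - {"travel": [0.002, 0, 0], "turn": [0, 0, 0]}
    - {"travel": [0.002, 0, 0], "turn": [0, 0, 0]}

```text
time: 35.15
position: [0.6201, 0.0134, 0.0562]
tool_rot: [2.081, 2.348, -0.001]
ft_force: [5.7, -4.1, -3.3]
grip_width: 0.17
grip_force: 40.0
```

Emit:
step_arm:
  commands:
    - {"travel": [0.001, 0, 0], "turn": [0, 0, 0]}
    - {"travel": [0.001, 0, 0], "turn": [0, 0, 0]}
    - {"travel": [0.001, 0, 0], "turn": [0, 0, 0]}

```text
time: 35.45
position: [0.6201, 0.0135, 0.0562]
tool_rot: [2.082, 2.347, -0.002]
ft_force: [6.0, -6.0, -3.2]
grip_width: 0.175
grip_force: 40.0
```

```bash
python3 - <<'E'
from h import *
at()
E
```

```text
t 35.45 along -0.1798 across 0.0002 z 0.0562
```

Emit:
step_arm:
  commands:
    - {"travel": [0.002, 0, 0], "turn": [0, 0, 0]}
    - {"travel": [0.004, 0, 0], "turn": [0, 0, 0]}
    - {"travel": [0.004, 0, 0], "turn": [0, 0, 0]}
    - {"travel": [0.004, 0, 0], "turn": [0, 0, 0]}

```text
time: 35.85
position: [0.6196, 0.0172, 0.0562]
tool_rot: [2.082, 2.347, -0.003]
ft_force: [7.1, -6.7, -3.1]
grip_width: 0.173
grip_force: 40.0
```

Emit:
step_arm:
  commands:
    - {"travel": [0.002, 0, 0], "turn": [0, 0, 0]}
    - {"travel": [0.003, 0, 0], "turn": [0, 0, 0]}
    - {"travel": [0.003, 0, 0], "turn": [0, 0, 0]}
    - {"travel": [0.003, 0, 0], "turn": [0, 0, 0]}

```text
time: 36.25
position: [0.6196, 0.0175, 0.0562]
tool_rot: [2.082, 2.343, -0.006]
ft_force: [6.2, -10.4, -3.1]
grip_width: 0.172
grip_force: 40.0
```

```bash
python3 - <<'E'
from h import *
at()
E
```

```text
t 36.25 along -0.1759 across 0.0001 z 0.0562
```

Emit:
step_arm:
  commands:
    - {"travel": [0.002, 0, 0], "turn": [0, 0, 0]}
    - {"travel": [0.004, 0, 0], "turn": [0, 0, 0]}
    - {"travel": [0.004, 0, 0], "turn": [0, 0, 0]}
    - {"travel": [0.004, 0, 0], "turn": [0, 0, 0]}

```text
time: 36.65
position: [0.6196, 0.0176, 0.0562]
tool_rot: [2.083, 2.339, -0.011]
ft_force: [7.8, -15.3, -2.1]
grip_width: 0.167
grip_force: 40.0
```

Emit:
step_arm:
  commands:
    - {"travel": [0.002, 0, 0], "turn": [0, 0, 0]}
    - {"travel": [0.002, 0, 0], "turn": [0, 0, 0]}
    - {"travel": [0.002, 0, 0], "turn": [0, 0, 0]}

```text
time: 36.95
position: [0.6196, 0.0176, 0.0562]
tool_rot: [2.083, 2.336, -0.014]
ft_force: [7.7, -18.2, -2.7]
grip_width: 0.178
grip_force: 40.0
```

```bash
python3 - <<'E'
from h import *
at()
E
```

```text
t 36.95 along -0.1757 across 0.0002 z 0.0562
```

Emit:
step_arm:
  commands:
    - {"travel": [-0.005, 0, 0], "turn": [0, 0, 0]}
    - {"travel": [-0.01, 0, 0], "turn": [0, 0, 0]}

```text
time: 37.15
position: [0.6196, 0.0173, 0.0562]
tool_rot: [2.084, 2.347, 0.0]
ft_force: [5.2, 1.1, -4.6]
grip_width: 0.169
grip_force: 40.0
```

Emit:
step_arm:
  commands:
    - {"travel": [0, 0, 0], "turn": [0, 0, 0]}
    - {"travel": [0, 0, 0], "turn": [0, 0, 0]}
    - {"travel": [0, 0, 0], "turn": [0, 0, 0]}
    - {"travel": [0, 0, 0], "turn": [0, 0, 0]}
  gripper: 0.6

```text
time: 37.55
position: [0.6172, 0.0216, 0.0559]
tool_rot: [-2.079, -2.352, 0.001]
ft_force: [0.8, -0.1, 0.4]
grip_width: 0.45
grip_force: 0.0
```

Emit:
step_arm:
  commands:
    - {"travel": [0, 0, -0.03], "turn": [0, 0, 0]}
    - {"travel": [0, 0, -0.07], "turn": [0, 0, 0]}
    - {"travel": [0, 0, -0.12], "turn": [0, 0, 0]}
    - {"travel": [0, 0, -0.16], "turn": [0, 0, 0]}
    - {"travel": [0, 0, -0.18], "turn": [0, 0, 0]}

```text
time: 38.05
position: [0.6192, 0.022, 0.2406]
tool_rot: [2.078, 2.352, 0.005]
ft_force: [-0.0, -0.2, 0.3]
grip_width: 0.597
grip_force: 0.0
```

Emit:
step_arm:
  commands:
    - {"travel": [0.05, 0, 0], "turn": [0, 0, 0]}
    - {"travel": [0.1, 0, -0.03], "turn": [0, 0, 0]}
    - {"travel": [0.12, 0, -0.03], "turn": [0, 0, 0]}
    - {"travel": [0.12, 0, -0.03], "turn": [0, 0, 0]}
    - {"travel": [0.12, 0, -0.03], "turn": [0, 0, 0]}

```text
time: 38.55
position: [0.6029, 0.1409, 0.2661]
tool_rot: [-2.078, -2.355, 0.001]
ft_force: [0.4, -1.0, -0.3]
grip_width: 0.6
grip_force: 0.0
```

```bash
python3 - <<'E'
from h import *
s=at();im=ctrl.get_image('wrist');cv2.imwrite('pics/w13.png',im[...,::-1]);c=cam('wrist',s);np.save('s13.npy',s,allow_pickle=True)
across(im,c,.086,(.04,.02,-.01,-.03,-.05,-.07,-.09,-.11,-.13))
for o in(-.018,-.01,.01,.018):along(im,c,.086,o)
E
```

```text
t 38.55 along -0.0514 across -0.0014 z 0.2661
0.086 0.04 [-25.   24.5]
0.086 0.02 [-24.5  25. ]
0.086 -0.01 [-24.5  25. ]
0.086 -0.03 [-25.   25.5]
0.086 -0.05 [-24.  25.]
0.086 -0.07 [-24.5  25.5]
0.086 -0.09 [-25.   24.5]
0.086 -0.11 [-24.  25.]
0.086 -0.13 [-24.5  25.5]
0.086 -0.018 mask [-145.   54.] dark [(np.float64(-156.0), -12), (np.float64(-155.5), -12), (np.float64(-155.0), -12), (np.float64(-154.5), -12), (np.float64(-95.0), -40), (np.float64(-75.0), -29), (np.float64(-38.0), -14), (np.float64(4.5), -39), (np.float64(5.0), -39), (np.float64(60.5), -15), (np.float64(61.0), -15)]
0.086 -0.01 mask [-145.   54.] dark [(np.float64(-155.5), -14), (np.float64(-155.0), -14), (np.float64(-154.5), -14), (np.float64(-95.0), -35), (np.float64(-94.5), -35), (np.float64(5.0), -39), (np.float64(55.5), -27), (np.float64(60.0), -36)]
0.086 0.01 mask [-145.   54.] dark [(np.float64(-115.0), -28), (np.float64(-94.5), -33), (np.float64(5.0), -44), (np.float64(55.0), -17), (np.float64(57.5), -18), (np.float64(60.5), -28)]
0.086 0.018 mask [-145.   54.] dark [(np.float64(-94.5), -36), (np.float64(5.0), -44)]
```

```bash
python3 -c "
from bench import ctrl
print(ctrl.close_job())"
```

```text
the job is handed in; nothing more can be done
None
```

The wall is finished and handed in at about 38.6 s. Both courses are in running bond and the end stop is pushed up hard (about 18 N). The top course's faces line up within about 1 mm. I did not measure the lower course again after that push; before it, its joint looked closed and its faces were within about 1 mm.

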